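# Slide a brass blank off the work block and file it upright in the rack

## Task

On the goldsmith's bench, slide the thin brass sheet blank over the steel-topped work block until a good part of it (a quarter to just under a half of its length) sticks out over its edge nearest the wooden rack, while it still lies flat there. Then take it by the overhanging end, lift it clear, turn it upright and lower it (do not drop it) short end first into the one free slot of the wooden rack, so that it stands fully down in the slot on its own. Do not let the blank fall to the bench, and leave the two steel plates in the rack, the white bur stand and the little dish where they are.

Things in the scene. Friction and masses are not known exactly. Their poses are not given: they have to be found in the camera images.
- blank_center (a point): centre (half-way up) of the loose brass sheet blank, a plain rectangular plate 110 mm long (its x axis) by 60 mm wide (y) by 3 mm thick (z), square-ended, about 0.11 to 0.22 kg; both ends and both faces are alike. It starts flat on the work block, its long axis within 0.35 rad of the block's x, wholly supported or nearly so. It slides freely when pushed with a fingertip at an edge; it tips off once its centre passes the block's edge.
- block: fixed work block of hardwood with a flat sheet-steel top, 150 mm (its x) by 200 mm (its y) by 40 mm high, nothing raised on top; origin at the centre of its underside on the bench, so its top lies 40 mm above. Its edge nearest the rack is the long one 75 mm from the origin along its -x (about the world's +y); the bench beyond that edge is empty.
- rack: fixed light wooden rack, 111 (its x) by 80 (its y) by 57 mm high; origin at the centre of its underside. Three upright slots at x = -30, 0, +30 mm run along y, open at both ends: floor 12 mm above the origin, straight walls 9 mm apart and 31 mm high, above them a mouth that flares in 14 mm to 28 mm wide at the dividers' ridges. Two slots hold steel plates, one is free.
- free_slot (a point): centre of the floor of the free slot, on the 2 mm cork strip that lies there (so 14 mm above the bench and 43 mm below the rack's top); x across the slot, y along it, z up, parallel to the rack's axes. Which of the three slots it is varies.
- plate_a_center (a point): centre of a loose dark steel plate standing in one rack slot, 7 mm thick (x), 46 mm wide (y), 60 mm tall, its top 72 mm above the bench; to be left alone
- plate_b_center (a point): centre of a second, identical steel plate standing in another rack slot; to be left alone
- bur_stand: loose round white bur stand, 68 mm across, 34 mm high with burs reaching 70 mm; origin at the centre of its underside; to be left alone
- dish: loose small white ceramic dish, 72 mm across, 26 mm high; origin at the centre of its underside; to be left alone
Mind the look-alikes: they are no part of the job. Leave any red look-alike of the part that bears blank_center alone.

How it is judged:
By the outcome, as a careful person would: the job done as asked, in the order asked, and still so for the second after the job is handed in, with the robot touching nothing.
It also fails if it takes over 61 s, if anything falls off the work surface, if the arm or the gripper's body presses on something with over 40 N, if the wrist force passes 120 N, or if a joint passes its speed limit or range.

## Robot

A 6-joint arm with a two-finger parallel gripper is mounted at the origin on the work surface. World frame = base frame: x ahead of the robot, y to its left, z up, the work surface at z = 0. Lengths are in m, angles in rad, forces in N, time in s.
With the tool pointing down it reaches from about 0.35 to 0.975 m from the base axis. Payload 4.9 kg.
Tool frame: the origin (TCP) lies on the centre line of the jaws, within the pads' length; the fingertips stand 14 mm ahead of it and the grasp point (between the pads) lies 5 mm behind it; z points along the fingers, y is the line along which they close (so a half turn about z gives the same grasp; the last joint's range is limited). The gripper opens to 85 mm and grips with 20 to 120 N. Pads are 22 mm wide; open, the fingers measure 114 mm over their backs; the gripper's body (76 mm by 85 mm) begins 54 mm behind the grasp point. The pads swing forward as they close: fully open they stand 13 mm farther back than shut.
Start: joints at [1.016, 0.053, 1.613, -0, 1.476, -0.119], TCP at [0.264, 0.567, 0.245] pointing down, gripper open.
Joint ranges: [-3.01, 3.01], [-1.01, 2.22], [0.06, 2.58], [-1.02, 4.17], [0.09, 2.62], [-3.14, 3.14]. Speed limits (rad/s): [2.57, 2.57, 3.14, 3.14, 3.14, 3.14].

## Interface

Orientations are given as a unit quaternion [w, x, y, z].
In Python, from plant import * gives the robot as it stands.
- The arm moves only by the tool send_rows, never from a script. Its argument "steps" is a list of rows, each an object with "translation": the shift along the tool's x, y, z in cm, a list of three; "delta_rot": the turn, a rotation vector about the tool's x, y, z in rad, a list of three; "jaw": the finger opening in cm, from 0 to 8.54. In form: [{"translation": [dx, dy, dz], "delta_rot": [rx, ry, rz], "jaw": jaw}, ...]. A call has exactly 8 rows; each row is the pose to reach, as a shift and turn from the pose commanded when the call began, along the tool's axes at that moment; what a row does not reach only later rows make up. A row lasts 1/10 s, in which the tool goes at most 50 mm and 8.59 degrees, less where a joint would pass 70% of its speed; a pose out of reach is approached as far as the arm can. A call with a gripper value outside its range is refused whole. The fingers move at their own pace and stop on an object; the grip force is fixed at half the most. Time passes only in rows, so rows that repeat a pose let the fingers close, or fill a call up. It gives the time, the measured TCP pose, the force, the opening and the grip force at its end, in the units of the state.
- state(): the state, without advancing time (a new reading comes with each control period).
- grab_frame(name): name is "scene" or "side" or "wrist"; returns a dict with "pixels" (420x560x3 uint8, blue, green, red), "range_z" (420x560 float32, m along the optical axis (not along the pixel's ray), 0 where there is no reading), "fx", "fy", "cx", "cy" (pixels), "rvec" (rotation vector, rad) and "tvec" (3), from world to camera coordinates, as OpenCV has them. Camera axes: x right, y down, z forward; pixel columns grow to the right and rows downward; lengths in m; the calibration is good to about 2 mm. A picture is of the moment at which its call begins.
- job_done(): hands the job in; it is judged then, once.
The state is a dict: "time": time; "joint_pos": joint angles; "joint_vel": joint speeds; "joint_efforts": joint torques, N m; "tool_pos": TCP position; "tool_rot": TCP orientation; "contact_force": force on the tool from outside, world axes, zero at the start; "ft_torque": the same for the moment, N m; "gripper_width": opening from 0.0 (shut) to 1.0 (fully open); "grasp_force": force on a finger pad.
Only numpy, scipy, OpenCV 4.12 (cv2) and the standard library are available. Lean on these libraries where they do the work, as an engineer would, in place of code of your own. Each camera call takes 0.05 s, during which the arm holds its last target. There are 200 camera calls.

## Working session

There is one attempt and no reset: what is moved stays moved. The work goes in short steps, Python scripts to look and compute and a tool call to move; the robot and the scene stay as the last step left them, time stands still between calls to the robot, and variables do not carry over. Pictures are saved under pics/ and viewed, at most 10 in all, crops included, and the job is handed in when it is done.

Besides the shell and the picture viewer there is one more tool, called after "Call:" by a JSON object that holds its "method" and its "body". send_rows: Moves the arm, as the interface text tells. Its arguments: {"type":"object","properties":{"steps":{"type":"array","items":{"type":"object","properties":{"translation":{"type":"array","items":{"type":"number"}},"delta_rot":{"type":"array","items":{"type":"number"}},"jaw":{"type":"number"}}}}},"required":["steps"]}

```bash
ls; mkdir -p pics; cat > h.py <<'E'
from plant import *
import numpy as np, cv2
from scipy.spatial.transform import Rotation as R
def grab(n,save=None):
    f=grab_frame(n)
    np.savez('/tmp/%s.npz'%n,**{k:np.array(v) for k,v in f.items()})
    if save: cv2.imwrite('pics/'+save,f['pixels'])
    return f
def load(n): return dict(np.load('/tmp/%s.npz'%n))
def cloud(f):
    z=f['range_z'];v,u=np.mgrid[:z.shape[0],:z.shape[1]]
    p=np.stack([(u-f['cx'])/f['fx']*z,(v-f['cy'])/f['fy']*z,z],-1)
    M=cv2.Rodrigues(np.array(f['rvec'],float))[0]
    w=(p-np.array(f['tvec']).ravel())@M
    w[z==0]=np.nan
    return w
def onplane(f,u,v,h):
    M=cv2.Rodrigues(np.array(f['rvec'],float))[0];c=-M.T@np.array(f['tvec']).ravel()
    d=M.T@np.array([(u-f['cx'])/f['fx'],(v-f['cy'])/f['fy'],1]);return c+d*(h-c[2])/d[2]
def tool():
    s=state();q=s['tool_rot'];return np.array(s['tool_pos']),R.from_quat([q[1],q[2],q[3],q[0]]),s
E
python3 - <<'E'
from h import *
a=grab('scene');b=grab('side')
cv2.imwrite('pics/a.png',a['pixels']);cv2.imwrite('pics/b.png',b['pixels'])
p,r,s=tool();print(s);print(r.as_matrix())
E
```

```text
pics
{'time': 0.1, 'joint_pos': array([ 1.01599174e+00,  5.32882979e-02,  1.61415238e+00, -6.79257290e-06,
        1.47602319e+00, -1.18983294e-01]), 'joint_vel': array([-0.00121473, -0.00023866, -0.00259513, -0.0012667 , -0.00017603,
       -0.00108923]), 'joint_efforts': array([ 9.69221401e-05, -3.94906282e+01, -3.71362424e+01, -1.02471045e-04,
        4.03752216e-03, -1.38433086e-05]), 'tool_pos': array([0.26355107, 0.56611696, 0.2441901 ]), 'tool_rot': array([-3.06082234e-04,  2.16189742e-01,  9.76350920e-01, -8.84133887e-04]), 'contact_force': array([-0.16648345,  0.31527928, -0.16870549]), 'ft_torque': array([-0.01282491,  0.01240162, -0.04471871]), 'grasp_force': 0.0, 'gripper_width': 0.999844910610947}
[[-9.06523803e-01  4.22153567e-01 -9.79968696e-04]
 [ 4.22154649e-01  9.06522427e-01 -1.59410619e-03]
 [ 2.15405987e-04 -1.85879355e-03 -9.99998249e-01]]
```

View pics/a.png

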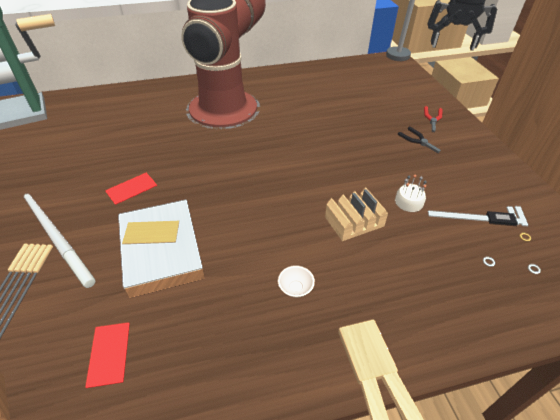

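View pics/b.png

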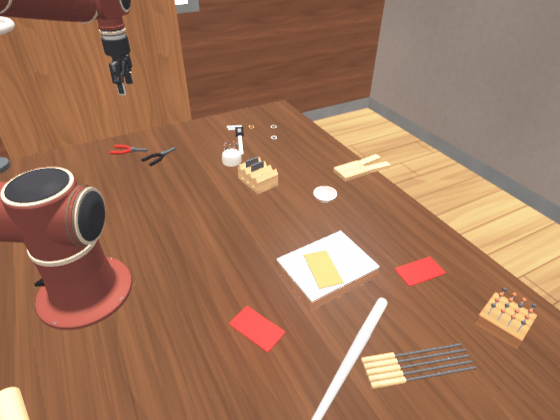

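The scene view shows the brass blank on the block at (151,233). The red look-alikes lie on the bench at (131,188) and (109,353). The rack is at (356,213) with dark plates at (358,204) and (370,201), the dish at (296,281) and the bur stand at (411,197). The yellow plate on the block is the one that fits; I'll confirm it in a crop together with the rack.

```bash
python3 - <<'E'
from h import *
f=load('scene');im=f['pixels']
c1=cv2.resize(im[190:300,105:215],None,fx=3.6,fy=3.6,interpolation=cv2.INTER_CUBIC)
c2=cv2.resize(im[165:275,310:420],None,fx=3.6,fy=3.6,interpolation=cv2.INTER_CUBIC)
cv2.imwrite('pics/c.png',np.hstack([c1,c2]))
w=cloud(f);hsv=cv2.cvtColor(im,cv2.COLOR_BGR2HSV)
for n in ('scene','side'):
    f=load(n);w=cloud(f);hsv=cv2.cvtColor(f['pixels'],cv2.COLOR_BGR2HSV)
    z=w[...,2]
    m=(hsv[...,0]>18)&(hsv[...,0]<35)&(hsv[...,1]>110)&(z>.03)&(z<.06)&(w[...,1]<.05)
    P=w[m];r=cv2.minAreaRect(P[:,:2].astype(np.float32)*1000);print(n,'brass',m.sum(),np.median(P[:,2]),r,np.round(cv2.boxPoints(r)))
    c=np.median(P,0)
    m=(z>.033)&(z<.05)&(np.hypot(w[...,0]-c[0],w[...,1]-c[1])<.16)
    P=w[m];r=cv2.minAreaRect(P[:,:2].astype(np.float32)*1000);print('block',m.sum(),r,np.round(cv2.boxPoints(r)),np.median(P[:,2]))
f=load('scene');w=cloud(f)
print(w[213,356],w[281,296],w[197,411])
E
```

```text
scene brass 1026 0.04244998668063739 ((516.6920776367188, -230.061767578125), (106.57255554199219, 60.204402923583984), 78.4428482055664) [[ 477. -276.]
 [ 536. -288.]
 [ 557. -184.]
 [ 498. -172.]]
block 5448 ((538.632080078125, -218.0071258544922), (203.81802368164062, 150.30397033691406), 3.3964715003967285) [[ 432. -149.]
 [ 441. -299.]
 [ 645. -287.]
 [ 636. -137.]] 0.039810451927268946
side brass 350 0.03426201883094332 ((677.10302734375, -395.24267578125), (97.75151062011719, 459.89263916015625), 45.45479202270508) [[ 479. -269.]
 [ 807. -591.]
 [ 875. -522.]
 [ 548. -199.]]
block 983 ((797.7877807617188, -521.364013671875), (89.9040298461914, 88.86006927490234), 17.259170532226562) [[ 742. -492.]
 [ 768. -577.]
 [ 854. -550.]
 [ 828. -466.]] 0.03444547501695694
[0.58368688 0.20556039 0.05405858] [0.6880389  0.04123235 0.0035297 ] [0.54901279 0.36054397 0.03308828]
```

View pics/c.png

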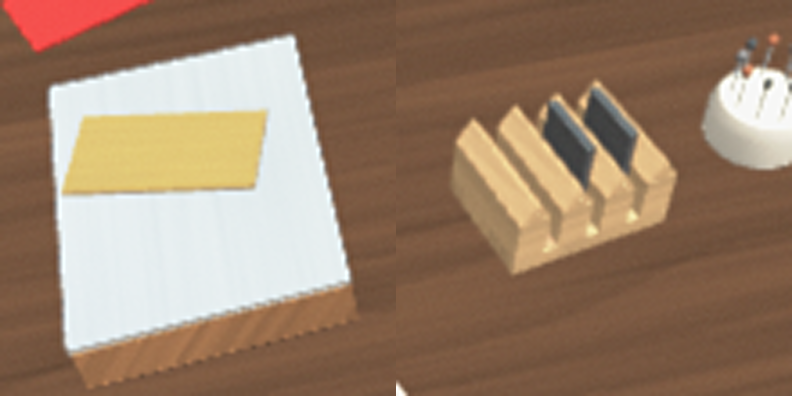

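The crop confirms the brass blank: yellow, lying on the block at about (151,233). The left rack slot (between the ridges at about (330,203) and (342,199)) is the free one; the right two hold plates. Next I need the rack estimate and the arm's kinematics.

```bash
python3 - <<'E'
import plant
print([d for d in dir(plant) if not d.startswith('_')])
from h import *
f=load('scene');w=cloud(f);z=w[...,2]
near=(np.hypot(w[...,0]-.58,w[...,1]-.21)<.085)
hsv=cv2.cvtColor(f['pixels'],cv2.COLOR_BGR2HSV)
for lo,hi in((.02,.08),(.045,.062)):
    m=near&(z>lo)&(z<hi);P=w[m];r=cv2.minAreaRect(P[:,:2].astype(np.float32)*1000);print(m.sum(),r,np.round(cv2.boxPoints(r)))
m=near&(z>.06);P=w[m];print('plates',m.sum(),cv2.minAreaRect(P[:,:2].astype(np.float32)*1000),z[m].max())
# ridge pts read from crop c2 (crop scale 3.6, offs 310,165; x offs 396)
for n,(x,y) in dict(r1a=(472,121),r1b=(532,225),r2a=(516,107),r2b=(585,207),r3a=(557,95),r3b=(628,192),r4a=(597,82),r4b=(672,175)).items():
    print(n,np.round(onplane(f,(x-396)/3.6+310-.4,y/3.6+165-.4,.057)*1000,1))
for c,rr in((w[281,296],.06),(w[197,411],.06)):
    m=(np.hypot(w[...,0]-c[0],w[...,1]-c[1])<rr)&(z>.012);print(cv2.minEnclosingCircle(w[m][:,:2].astype(np.float32)*1000))
E
```

```text
['IKError', 'grab_frame', 'job_done', 'state']
1708 ((561.7797241210938, 217.37936401367188), (83.26731872558594, 112.14583587646484), 9.759256362915039) [[511. 266.]
 [530. 155.]
 [612. 169.]
 [593. 280.]]
801 ((562.173583984375, 215.0897979736328), (83.26731872558594, 105.28531646728516), 9.759256362915039) [[512. 260.]
 [530. 156.]
 [612. 170.]
 [594. 274.]]
plates 199 ((558.9692993164062, 232.88479614257812), (46.5700798034668, 39.71650314331055), 10.022568702697754) 0.07385540691514987
r1a [529.2 166.5  57. ]
r1b [620.  171.1  57. ]
r2a [524.1 197.6  57. ]
r2b [614.4 206.5  57. ]
r3a [520.1 226.8  57. ]
r3b [609.5 236.   57. ]
r4a [515.  256.3  57. ]
r4b [603.  267.4  57. ]
((700.6261596679688, 36.25458908081055), 35.84999465942383)
((535.74072265625, 370.0283203125), 34.1566047668457)
```

Call:
{"method": "send_rows", "body": {"steps": [{"translation": [-62.8, -55.35, 9], "delta_rot": [0, 0, 1.075], "jaw": 3}, {"translation": [-62.8, -55.35, 9], "delta_rot": [0, 0, 1.075], "jaw": 3}, {"translation": [-62.8, -55.35, 9], "delta_rot": [0, 0, 1.075], "jaw": 3}, {"translation": [-62.8, -55.35, 9], "delta_rot": [0, 0, 1.075], "jaw": 3}, {"translation": [-62.8, -55.35, 9], "delta_rot": [0, 0, 1.075], "jaw": 3}, {"translation": [-62.8, -55.35, 9], "delta_rot": [0, 0, 1.075], "jaw": 3}, {"translation": [-62.8, -55.35, 9], "delta_rot": [0, 0, 1.075], "jaw": 3}, {"translation": [-62.8, -55.35, 9], "delta_rot": [0, 0, 1.075], "jaw": 3}]}}

```text
time: 0.9
tool_pos: [0.4234, 0.2003, 0.202]
tool_rot: [-0.0, 0.687, 0.727, -0.0]
contact_force: [0.6, 0.4, -0.4]
gripper_width: 0.352
grasp_force: 0.0
```

```bash
cat >> h.py <<'E'
def goto(pos_mm,zdir=None,xang=None,Rm=None):
    """print tool-frame shift (cm) and rotvec from the current pose to world target; tool down with tool-x at xang deg"""
    p,r,s=tool()
    if xang is not None:
        a=np.radians(xang);x=np.array([np.cos(a),np.sin(a),0]);z=np.array([0,0,-1.]);Rm=np.stack([x,np.cross(z,x),z],1)
    t=r.inv().apply(np.array(pos_mm)/1000-p)*100
    dr=(r.inv()*R.from_matrix(Rm)).as_rotvec() if Rm is not None else np.zeros(3)
    log(s)
    print('pos',np.round(p*1000,1),'F',np.round(s['contact_force'],1),'w',round(float(s['gripper_width']),3),'g',round(float(s['grasp_force']),1),'t',round(s['time'],2),'q',np.round(s['joint_pos'],3))
    print('translation',np.round(t,2),'rot',np.round(dr,3))
def log(s):
    with open('log.txt','a') as o: o.write(' '.join(map(str,[*s['joint_pos'],*s['tool_pos'],*s['tool_rot']]))+'\n')
E
echo "0.0101599174 0 0 0 0 0 0 0 0 0 0 0 0">/dev/null
python3 -c "
from h import *
goto([600,-200,150],xang=93.4)"
```

```text
pos [423.4 200.3 202. ] F [ 0.6  0.4 -0.4] w 0.352 g 0.0 t 0.9 q [ 0.283 -0.307  2.013  0.     1.436  0.226]
translation [-40.98  15.34   5.2 ] rot [-0.    -0.    -0.002]
```

Call:
{"method": "send_rows", "body": {"steps": [{"translation": [-41, 15.3, 5.2], "delta_rot": [0, 0, 0], "jaw": 3}, {"translation": [-41, 15.3, 5.2], "delta_rot": [0, 0, 0], "jaw": 3}, {"translation": [-41, 15.3, 5.2], "delta_rot": [0, 0, 0], "jaw": 3}, {"translation": [-41, 15.3, 5.2], "delta_rot": [0, 0, 0], "jaw": 3}, {"translation": [-41, 15.3, 5.2], "delta_rot": [0, 0, 0], "jaw": 3}, {"translation": [-41, 15.3, 5.2], "delta_rot": [0, 0, 0], "jaw": 3}, {"translation": [-41, 15.3, 5.2], "delta_rot": [0, 0, 0], "jaw": 3}, {"translation": [-41, 15.3, 5.2], "delta_rot": [0, 0, 0], "jaw": 3}]}}

```text
time: 1.7
tool_pos: [0.5844, -0.1629, 0.1545]
tool_rot: [-0.0, 0.686, 0.728, -0.0]
contact_force: [0.5, -0.2, 0.1]
gripper_width: 0.349
grasp_force: 0.0
```

```bash
python3 -c "
from h import *
f=grab('wrist','d.png')
w=cloud(f);z=w[...,2];hsv=cv2.cvtColor(f['pixels'],cv2.COLOR_BGR2HSV)
m=(hsv[...,0]>18)&(hsv[...,0]<35)&(hsv[...,1]>110)&(z>.03)&(z<.06)
r=cv2.minAreaRect(w[m][:,:2].astype(np.float32)*1000);print(m.sum(),r,cv2.boxPoints(r),np.median(w[m][:,2]))
goto([600,-200,65],xang=93.4)"
```

```text
5208 ((517.045166015625, -222.34703063964844), (94.35302734375, 58.54443359375), 77.83028411865234) [[ 478.4856  -262.29254]
 [ 535.71436 -274.6342 ]
 [ 555.60474 -182.40152]
 [ 498.37598 -170.05988]] 0.04137408432922013
pos [ 586.  -169.2  153.2] F [-1.8 -4.4  0.2] w 0.351 g 0.0 t 1.75 q [-0.401  0.089  1.732 -0.004  1.319 -0.456]
translation [-3.12  1.23  8.84] rot [-0.     0.004 -0.004]
```

View pics/d.png

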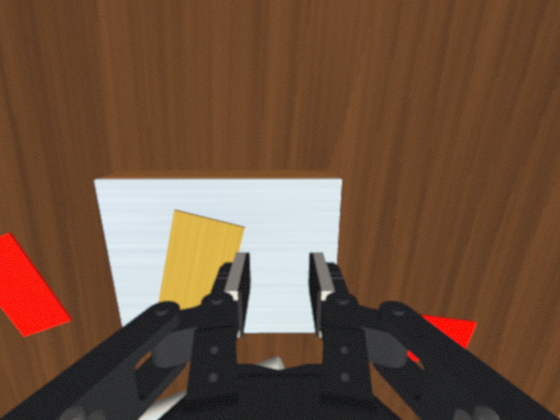

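The wrist view shows the block's rack-side edge level at row 180, so the tool is square to it. The blank's front corners are at (175,210) and (244,227), which matches the estimates. Next is a touch-down on the bare steel to find the fingertip height.

Call:
{"method": "send_rows", "body": {"steps": [{"translation": [-3.1, 1.2, 5], "delta_rot": [0, 0, 0], "jaw": 3}, {"translation": [-3.1, 1.2, 8.8], "delta_rot": [0, 0, 0], "jaw": 3}, {"translation": [-3.1, 1.2, 9.3], "delta_rot": [0, 0, 0], "jaw": 3}, {"translation": [-3.1, 1.2, 9.3], "delta_rot": [0, 0, 0], "jaw": 3}, {"translation": [-3.1, 1.2, 9.3], "delta_rot": [0, 0, 0], "jaw": 3}, {"translation": [-3.1, 1.2, 9.4], "delta_rot": [0, 0, 0], "jaw": 3}, {"translation": [-3.1, 1.2, 9.4], "delta_rot": [0, 0, 0], "jaw": 3}, {"translation": [-3.1, 1.2, 9.4], "delta_rot": [0, 0, 0], "jaw": 3}]}}

```text
time: 2.55
tool_pos: [0.5989, -0.1912, 0.063]
tool_rot: [0.001, 0.685, 0.728, 0.0]
contact_force: [-0.3, -0.1, -0.1]
gripper_width: 0.352
grasp_force: 0.0
```

```bash
python3 -c "
from h import *
goto([600,-200,50],xang=93.4)"
```

```text
pos [ 598.9 -191.2   63. ] F [-0.3 -0.1 -0.1] w 0.352 g 0.0 t 2.55 q [-0.427  0.233  1.736  0.     1.171 -0.488]
translation [-0.89  0.06  1.3 ] rot [0.002 0.001 0.001]
```

Call:
{"method": "send_rows", "body": {"steps": [{"translation": [0, 0, 0.4], "delta_rot": [0, 0, 0], "jaw": 3}, {"translation": [0, 0, 0.7], "delta_rot": [0, 0, 0], "jaw": 3}, {"translation": [0, 0, 0.8], "delta_rot": [0, 0, 0], "jaw": 3}, {"translation": [0, 0, 0.8], "delta_rot": [0, 0, 0], "jaw": 3}, {"translation": [0, 0, 0.85], "delta_rot": [0, 0, 0], "jaw": 3}, {"translation": [0, 0, 0.85], "delta_rot": [0, 0, 0], "jaw": 3}, {"translation": [0, 0, 0.9], "delta_rot": [0, 0, 0], "jaw": 3}, {"translation": [0, 0, 0.9], "delta_rot": [0, 0, 0], "jaw": 3}]}}

```text
time: 3.35
tool_pos: [0.598, -0.1911, 0.0535]
tool_rot: [-0.0, 0.686, 0.728, -0.0]
contact_force: [-4.5, 2.4, 8.1]
gripper_width: 0.356
grasp_force: 4.4
```

Call:
{"method": "send_rows", "body": {"steps": [{"translation": [0, 0, 0.05], "delta_rot": [0, 0, 0], "jaw": 3}, {"translation": [0, 0, 0.1], "delta_rot": [0, 0, 0], "jaw": 3}, {"translation": [0, 0, 0.1], "delta_rot": [0, 0, 0], "jaw": 3}, {"translation": [0, 0, 0.1], "delta_rot": [0, 0, 0], "jaw": 3}, {"translation": [0, 0, 0.15], "delta_rot": [0, 0, 0], "jaw": 3}, {"translation": [0, 0, 0.15], "delta_rot": [0, 0, 0], "jaw": 3}, {"translation": [0, 0, 0.15], "delta_rot": [0, 0, 0], "jaw": 3}, {"translation": [0, 0, 0.15], "delta_rot": [0, 0, 0], "jaw": 3}]}}

```text
time: 4.15
tool_pos: [0.5981, -0.1911, 0.0535]
tool_rot: [-0.001, 0.686, 0.728, -0.0]
contact_force: [-8.5, 4.6, 16.6]
gripper_width: 0.351
grasp_force: 8.0
```

Call:
{"method": "send_rows", "body": {"steps": [{"translation": [0, 0, -3], "delta_rot": [0, 0, 0], "jaw": 3}, {"translation": [-4, -3, -3], "delta_rot": [0, 0, 0], "jaw": 3}, {"translation": [-8, -6, -3], "delta_rot": [0, 0, 0], "jaw": 3}, {"translation": [-12.2, -8.5, -3], "delta_rot": [0, 0, 0], "jaw": 3}, {"translation": [-12.5, -8.5, -3], "delta_rot": [0, 0, 0], "jaw": 3}, {"translation": [-12.5, -8.5, -3], "delta_rot": [0, 0, 0], "jaw": 3}, {"translation": [-12.5, -8.5, -1], "delta_rot": [0, 0, 0], "jaw": 3}, {"translation": [-12.5, -8.5, -1], "delta_rot": [0, 0, 0], "jaw": 3}]}}

```text
time: 4.95
tool_pos: [0.5196, -0.3185, 0.0578]
tool_rot: [-0.003, 0.685, 0.728, -0.0]
contact_force: [-0.6, 0.9, -1.0]
gripper_width: 0.345
grasp_force: 0.0
```

```bash
python3 -c "
from h import *
goto([520,-316,54.8],xang=93.4)"
```

```text
pos [ 519.6 -318.5   57.8] F [-0.6  0.9 -1. ] w 0.345 g 0.0 t 4.95 q [-0.672  0.203  1.78   0.     1.164 -0.734]
translation [0.24 0.05 0.31] rot [-0.004 -0.004  0.002]
```

Call:
{"method": "send_rows", "body": {"steps": [{"translation": [0.2, 0, 0], "delta_rot": [0, 0, 0], "jaw": 3}, {"translation": [0.2, 0, 0], "delta_rot": [0, 0, 0], "jaw": 3}, {"translation": [0.2, 0, 0], "delta_rot": [0, 0, 0], "jaw": 3}, {"translation": [0.2, 0, 0], "delta_rot": [0, 0, 0], "jaw": 3}, {"translation": [0.2, 0, 0], "delta_rot": [0, 0, 0], "jaw": 3}, {"translation": [0.2, 0, 0], "delta_rot": [0, 0, 0], "jaw": 3}, {"translation": [0.2, 0, 0], "delta_rot": [0, 0, 0], "jaw": 3}, {"translation": [0.2, 0, 0], "delta_rot": [0, 0, 0], "jaw": 3}]}}

```text
time: 5.75
tool_pos: [0.5205, -0.3191, 0.0609]
tool_rot: [0.0, 0.686, 0.728, -0.0]
contact_force: [0.2, 0.1, -0.0]
gripper_width: 0.352
grasp_force: 0.0
```

```bash
python3 -c "
from h import *
goto([520,-316,54.8],xang=93.4)"
```

```text
pos [ 520.5 -319.1   60.9] F [ 0.2  0.1 -0. ] w 0.352 g 0.0 t 5.75 q [-0.672  0.198  1.78  -0.     1.163 -0.732]
translation [ 0.31 -0.04  0.61] rot [-0.  0.  0.]
```

Call:
{"method": "send_rows", "body": {"steps": [{"translation": [0, 0, 0.6], "delta_rot": [0, 0, 0], "jaw": 3}, {"translation": [0, 0, 0.6], "delta_rot": [0, 0, 0], "jaw": 3}, {"translation": [0.5, 0, 0.6], "delta_rot": [0, 0, 0], "jaw": 3}, {"translation": [1, 0, 0.6], "delta_rot": [0, 0, 0], "jaw": 3}, {"translation": [1.7, 0, 0.6], "delta_rot": [0, 0, 0], "jaw": 3}, {"translation": [2.4, 0, 0.6], "delta_rot": [0, 0, 0], "jaw": 3}, {"translation": [3.0, 0, 0.6], "delta_rot": [0, 0, 0], "jaw": 3}, {"translation": [3.4, 0, 0.6], "delta_rot": [0, 0, 0], "jaw": 3}]}}

```text
time: 6.55
tool_pos: [0.5187, -0.2847, 0.0552]
tool_rot: [0.0, 0.685, 0.728, -0.0]
contact_force: [0.3, -1.0, 0.9]
gripper_width: 0.353
grasp_force: 0.7
```

Call:
{"method": "send_rows", "body": {"steps": [{"translation": [0.5, 0, 0], "delta_rot": [0, 0, 0], "jaw": 3}, {"translation": [1, 0, 0], "delta_rot": [0, 0, 0], "jaw": 3}, {"translation": [1.5, 0, 0], "delta_rot": [0, 0, 0], "jaw": 3}, {"translation": [2, 0, 0], "delta_rot": [0, 0, 0], "jaw": 3}, {"translation": [2.5, 0, 0], "delta_rot": [0, 0, 0], "jaw": 3}, {"translation": [2.8, 0, 0], "delta_rot": [0, 0, 0], "jaw": 3}, {"translation": [3, 0, 0], "delta_rot": [0, 0, 0], "jaw": 3}, {"translation": [3, 0, 0], "delta_rot": [0, 0, 0], "jaw": 3}]}}

```text
time: 7.35
tool_pos: [0.5168, -0.2548, 0.0549]
tool_rot: [-0.0, 0.686, 0.728, 0.0]
contact_force: [0.4, -1.2, 1.7]
gripper_width: 0.35
grasp_force: 1.0
```

```bash
cat >> h.py <<'E'
def brass(n,save=None):
    f=grab(n,save);w=cloud(f);z=w[...,2];hsv=cv2.cvtColor(f['pixels'],cv2.COLOR_BGR2HSV)
    m=(hsv[...,0]>18)&(hsv[...,0]<35)&(hsv[...,1]>110)&(z>.036)&(z<.06)&(w[...,1]<0)&(w[...,1]>-.32)
    r=cv2.minAreaRect(w[m][:,:2].astype(np.float32)*1000);print(n,m.sum(),r,np.round(cv2.boxPoints(r)))
    return f
E
python3 -c "
from h import *
goto([520,-225,54.8],xang=93.4)
brass('scene');brass('wrist')
"
```

```text
pos [ 516.8 -254.8   54.9] F [ 0.4 -1.2  1.7] w 0.35 g 1.0 t 7.35 q [-0.587  0.132  1.866  0.     1.143 -0.648]
translation [2.96 0.5  0.01] rot [ 0.    -0.     0.001]
scene 1005 ((513.6459350585938, -192.49746704101562), (109.14807891845703, 59.20924758911133), 76.9185791015625) [[ 472. -239.]
 [ 530. -252.]
 [ 555. -146.]
 [ 497. -133.]]
wrist 32883 ((517.8364868164062, -198.43211364746094), (117.15414428710938, 71.22357940673828), 76.35726165771484) [[ 469. -247.]
 [ 539. -264.]
 [ 566. -150.]
 [ 497. -133.]]
```

Call:
{"method": "send_rows", "body": {"steps": [{"translation": [-1.6, 0, 0], "delta_rot": [0, 0, 0], "jaw": 3}, {"translation": [-2.0, 0, 0], "delta_rot": [0, 0, 0], "jaw": 3}, {"translation": [-2.0, -1.0, 0], "delta_rot": [0, 0, 0], "jaw": 3}, {"translation": [-1.6, -1.0, 0], "delta_rot": [0, 0, 0], "jaw": 3}, {"translation": [-1.0, -1.0, 0], "delta_rot": [0, 0, 0], "jaw": 3}, {"translation": [-0.5, -1.0, 0], "delta_rot": [0, 0, 0], "jaw": 3}, {"translation": [0, -1.0, 0], "delta_rot": [0, 0, 0], "jaw": 3}, {"translation": [0.4, -1.0, 0], "delta_rot": [0, 0, 0], "jaw": 3}]}}

```text
time: 8.25
tool_pos: [0.5068, -0.2512, 0.0551]
tool_rot: [0.0, 0.685, 0.728, 0.0]
contact_force: [-0.3, -1.6, 1.0]
gripper_width: 0.351
grasp_force: 0.5
```

Call:
{"method": "send_rows", "body": {"steps": [{"translation": [0.4, 0, 0], "delta_rot": [0, 0, 0], "jaw": 3}, {"translation": [0.7, 0, 0], "delta_rot": [0, 0, 0], "jaw": 3}, {"translation": [1, 0, 0], "delta_rot": [0, 0, 0], "jaw": 3}, {"translation": [1.2, 0, 0], "delta_rot": [0, 0, 0], "jaw": 3}, {"translation": [1.4, 0, 0], "delta_rot": [0, 0, 0], "jaw": 3}, {"translation": [1.6, 0, 0], "delta_rot": [0, 0, 0], "jaw": 3}, {"translation": [1.6, 0, 0], "delta_rot": [0, 0, 0], "jaw": 3}, {"translation": [1.6, 0, 0], "delta_rot": [0, 0, 0], "jaw": 3}]}}

```text
time: 9.05
tool_pos: [0.5056, -0.2357, 0.0549]
tool_rot: [-0.0, 0.686, 0.728, 0.0]
contact_force: [-0.3, -0.5, 1.9]
gripper_width: 0.348
grasp_force: 0.6
```

```bash
python3 -c "
from h import *
goto([508,-225,54.8],xang=93.4)
f=brass('scene');c=cv2.resize(f['pixels'][180:300,100:240],None,fx=4,fy=4,interpolation=cv2.INTER_CUBIC);cv2.imwrite('pics/e.png',c)
"
```

```text
pos [ 505.6 -235.7   54.9] F [-0.3 -0.5  1.9] w 0.348 g 0.6 t 9.05 q [-0.57   0.092  1.911  0.     1.139 -0.63 ]
translation [1.05 0.3  0.01] rot [ 0.    -0.     0.001]
scene 1005 ((506.95001220703125, -166.89427185058594), (108.78123474121094, 62.7032356262207), 82.73292541503906) [[ 469. -217.]
 [ 531. -225.]
 [ 545. -117.]
 [ 483. -109.]]
```

View pics/e.png

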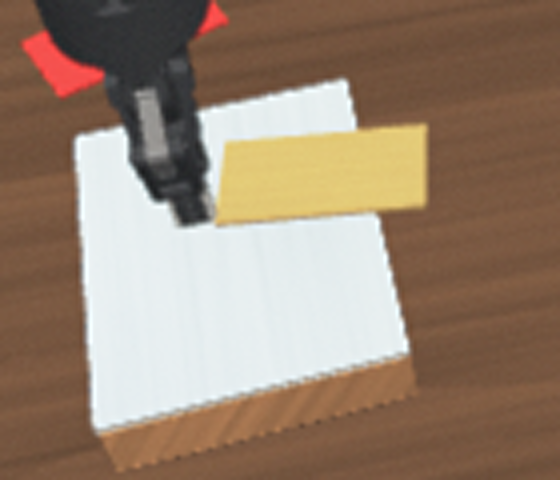

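The crop shows the blank's end overhanging the rack-side edge by about 31 mm, lying flat with a slight skew. I'll push it a little more.

Call:
{"method": "send_rows", "body": {"steps": [{"translation": [0.3, 0, 0], "delta_rot": [0, 0, 0], "jaw": 3}, {"translation": [0.5, 0, 0], "delta_rot": [0, 0, 0], "jaw": 3}, {"translation": [0.7, 0, 0], "delta_rot": [0, 0, 0], "jaw": 3}, {"translation": [0.8, 0, 0], "delta_rot": [0, 0, 0], "jaw": 3}, {"translation": [0.8, 0, 0], "delta_rot": [0, 0, 0], "jaw": 3}, {"translation": [0.8, 0, 0], "delta_rot": [0, 0, 0], "jaw": 3}, {"translation": [-0.2, 0, 0], "delta_rot": [0, 0, 0], "jaw": 3}, {"translation": [-1.0, 0, -2], "delta_rot": [0, 0, 0], "jaw": 3}]}}

```text
time: 9.9
tool_pos: [0.5036, -0.2446, 0.0714]
tool_rot: [-0.004, 0.685, 0.728, -0.001]
contact_force: [-0.7, -0.1, -0.7]
gripper_width: 0.354
grasp_force: 0.0
```

```bash
cat > fit.py <<'E'
from h import *
from scipy.optimize import least_squares
D=np.loadtxt('log.txt')
D0=np.array([1.01599174,.0532882979,1.61415238,-6.8e-6,1.47602319,-.118983294,.26355107,.56611696,.2441901,-3.06e-4,.21618974,.97635092,-8.84e-4])
D=np.vstack([D0,D])
def fk(q,P):
    d1,a1,L2,o3,L3,lat,L6=P
    Rz=lambda a:R.from_rotvec([0,0,a]);Ry=lambda a:R.from_rotvec([0,a,0])
    r=Rz(q[0]);p=r.apply([a1,lat,d1])
    r=r*Ry(q[1]);p=p+r.apply([0,0,L2])
    r=r*Ry(q[2]);p=p+r.apply([o3,0,L3])
    r=r*Rz(q[3]);r=r*Ry(q[4]);r=r*Rz(q[5]);p=p+r.apply([0,0,L6])
    return p,r
if __name__=='__main__':
    P=least_squares(lambda P:np.concatenate([fk(d[:6],P)[0]-d[6:9] for d in D]+[1e-4*(P-[.35,0,.4,0,.4,.07,.3])]),[.35,0,.4,0,.4,.07,.3]).x
    print(np.round(P,4));
    for d in D: print(np.round((fk(d[:6],P)[0]-d[6:9])*1000,1), end=' ')
    d=D[0];print('\n',fk(d[:6],P)[1].as_matrix().round(3),'\n',R.from_quat(d[[10,11,12,9]]).as_matrix().round(3))
    np.save('P.npy',P)
E
python3 -c "
from h import *
goto([508,-225,100],xang=93.4)
brass('scene')
"; python3 fit.py
```

```text
pos [ 503.6 -244.6   71.4] F [-0.7 -0.1 -0.7] w 0.354 g 0.0 t 9.9 q [-0.585  0.077  1.895 -0.     1.178 -0.645]
translation [ 1.94  0.54 -2.85] rot [-0.006 -0.005  0.001]
scene 995 ((502.7710876464844, -159.75328063964844), (108.8138198852539, 64.62350463867188), 83.3976058959961) [[ 464. -210.]
 [ 529. -218.]
 [ 541. -109.]
 [ 477. -102.]]
[0.238  0.     0.4264 0.0957 0.6099 0.0742 0.2655]
[-0. -0. -0.] [ 0.  0. -0.] [ 0. -0. -0.] [ 0. -0.  0.] [-0.  0.  0.] [ 0. -0.  0.] [ 0. -0.  0.] [ 0. -0.  0.] [-0.  0.  0.] 
 [[-0.422 -0.907 -0.001]
 [-0.907  0.422 -0.002]
 [ 0.002  0.    -1.   ]] 
 [[-0.907  0.422 -0.001]
 [ 0.422  0.907 -0.002]
 [ 0.    -0.002 -1.   ]]
```

```bash
cat > ik.py <<'E'
from fit import *
P=np.load('P.npy');S=np.array([[0,-1,0],[1,0,0],[0,0,1.]])  # tool = fk*S
lo=np.array([-3.01,-1.01,.06,-1.02,.09,-3.14]);hi=np.array([3.01,2.22,2.58,4.17,2.62,3.14])
def tfk(q): p,r=fk(q,P);return p,r*R.from_matrix(S)
def ik(pos,Rm,seeds=30,q0=None):
    rng=np.random.default_rng(0);best=[]
    T=R.from_matrix(Rm)
    for i in range(seeds):
        s=rng.uniform(lo,hi) if (q0 is None or i) else q0
        def e(q):
            p,r=tfk(q);return np.concatenate([(p-pos)*5,(r.inv()*T).as_rotvec()])
        o=least_squares(e,np.clip(s,lo+.01,hi-.01),bounds=(lo,hi))
        if o.cost<1e-8 and not any(np.allclose(o.x,b,atol=.02) for b in best): best.append(o.x)
    return best
def pose(zdir,yhint):
    z=np.array(zdir,float);z/=np.linalg.norm(z);y=np.array(yhint,float);y-=z*(y@z);y/=np.linalg.norm(y)
    return np.stack([np.cross(y,z),y,z],1)
E
python3 - <<'E'
from ik import *
p,r,s=tool();a,b=tfk(s['joint_pos']);print(np.abs(a-p).max(),(b.inv()*r).magnitude())
ax=np.radians(83.4);u=np.array([np.cos(ax),np.sin(ax),0]);fe=np.array([.509,-.1055,.0415])
for th in (0,10,20,30):
    t=np.radians(th);z=-u*np.cos(t)-np.array([0,0,np.sin(t)])
    for sg in (1,-1):
        for q in ik(fe-u*.014+[0,0,.01],pose(z,[0,0,sg]),25): print('long',th,sg,np.round(q,2))
# from the side, tool along +x / -x
v=np.array([u[1],-u[0],0])
for th in (0,15):
  for d in (1,-1):
    t=np.radians(th);z=d*v*np.cos(t)-np.array([0,0,np.sin(t)])
    for sg in (1,-1):
        for q in ik(fe-u*.02-d*v*.02,pose(z,[0,0,sg]),25): print('side',th,d,sg,np.round(q,2))
E
```

```text
3.8090549270286544e-08 7.675882388643906e-16
side 0 1 1 [-0.71  0.28  2.52  2.52  1.29 -2.95]
side 0 1 -1 [-0.71  0.28  2.52  2.52  1.29  0.19]
side 0 -1 1 [-0.29  1.    1.19 -0.3   2.51  2.9 ]
side 0 -1 -1 [-0.29  1.    1.19 -0.3   2.51 -0.24]
side 15 -1 1 [-0.29  0.87  1.26 -0.23  2.31  2.94]
side 15 -1 -1 [-0.29  0.87  1.26 -0.23  2.31 -0.2 ]
```

```bash
cat > srch.py <<'E'
from ik import *
ax=np.radians(83.4);u=np.array([np.cos(ax),np.sin(ax),0]);v=np.array([u[1],-u[0],0]);k=np.array([0,0,1.])
C=np.array([.503,-.160,.0415]); 
n=np.array([-.06,.998,0]);n/=np.linalg.norm(n)
Bc=np.array([.5386,-.218,0]);m=np.array([n[1],-n[0],0])
psi=np.radians(9.76);sy=np.array([np.cos(psi),np.sin(psi),0]);sx=np.array([-np.sin(psi),np.cos(psi),0])
slot=np.array([.567,.188,.014])
def pick(al,be,a=.015,b=0,sg=1,side=1):
    u2=u*np.cos(be)+k*np.sin(be);n2=np.cross(v,u2)
    rear=C-u*.055
    g=rear+u2*(.110-a)+v*b
    z=-(u2*np.cos(al)+side*v*np.sin(al))
    Rm=pose(z,n2*sg);return g+z*.005,Rm,g
def body(g,Rm):
    mn=9;pen=0
    for s in np.linspace(.054,.2,8):
        for x in np.linspace(-.038,.038,5):
            for y in (-.0425,.0425):
                p=g+Rm@np.array([x,y,-s]);mn=min(mn,p[2])
                if abs((p-Bc)@n)<.077 and abs((p-Bc)@m)<.102: pen=max(pen,.042-p[2])
    return mn,pen
def place(al,sg,side,f,a=.015,b=0):
    # plate: u2 -> up, v -> f*sy
    U=k;V=f*sy;N=np.cross(V,U);z=-(U*np.cos(al)+side*V*np.sin(al))
    g=slot+U*(.110-a)+V*b;return g+z*.005,pose(z,N*sg),g
if __name__=='__main__':
    for side in (1,-1):
      for al in np.radians([20,35,50,65,80]):
        for be in np.radians([0,10,20,30]):
            g=pick(al,be,side=side);cl=body(g[2],g[1])
            for sg in (1,-1):
                s=ik(g[0],pick(al,be,sg=sg,side=side)[1],6)
                if not s: continue
                for f in (1,-1):
                    t=place(al,sg,side,f);s2=ik(t[0],t[1],6)
                    if s2: print('side',side,'al',round(np.degrees(al)),'be',round(np.degrees(be)),'sg',sg,'f',f,'clr',np.round(np.array(cl)*1000),np.round(s[0],2),np.round(s2[0],2))
E
time python3 srch.py
```

```text
side 1 al 20 be 20 sg 1 f 1 clr [47.  0.] [ 0.03  0.5   1.74 -0.99  1.74  2.25] [0.19 0.32 1.58 0.01 1.59 1.59]
side 1 al 20 be 20 sg 1 f -1 clr [47.  0.] [ 0.03  0.5   1.74 -0.99  1.74  2.25] [ 0.2  -0.07  2.01 -0.01  0.85 -1.53]
side 1 al 20 be 20 sg -1 f 1 clr [47.  0.] [ 0.03  0.5   1.74 -0.99  1.74 -0.89] [ 0.19  0.32  1.58  0.01  1.59 -1.55]
side 1 al 20 be 20 sg -1 f -1 clr [47.  0.] [ 0.03  0.5   1.74 -0.99  1.74 -0.89] [ 0.2  -0.07  2.01 -0.01  0.85  1.61]
side 1 al 20 be 30 sg 1 f 1 clr [71.  0.] [-0.01  0.4   1.76 -0.89  1.66  2.13] [0.19 0.32 1.58 0.01 1.59 1.59]
side 1 al 20 be 30 sg 1 f -1 clr [71.  0.] [-0.01  0.4   1.76 -0.89  1.66  2.13] [ 0.2  -0.07  2.01 -0.01  0.85 -1.53]
side 1 al 20 be 30 sg -1 f 1 clr [71.  0.] [-0.01  0.4   1.76 -0.89  1.66 -1.01] [ 0.19  0.32  1.58  0.01  1.59 -1.55]
side 1 al 20 be 30 sg -1 f -1 clr [71.  0.] [-0.01  0.4   1.76 -0.89  1.66 -1.01] [ 0.2  -0.07  2.01 -0.01  0.85  1.61]
side 1 al 35 be 0 sg 1 f 1 clr [-1.  0.] [ 0.    0.81  1.53 -1.02  2.07  2.48] [0.19 0.48 1.43 0.01 1.84 1.59]
side 1 al 35 be 0 sg 1 f -1 clr [-1.  0.] [ 0.   
[... 11886 characters left out ...]
9  0.06  2.55  2.88  0.99  0.47] [ 0.21 -0.02  2.41  3.21  0.64  1.52]
side -1 al 80 be 20 sg -1 f -1 clr [24.  0.] [-0.49  0.06  2.55  2.88  0.99  0.47] [0.19 0.91 1.1  0.03 2.53 1.6 ]
side -1 al 80 be 30 sg 1 f 1 clr [38.  0.] [-0.53 -0.05  2.58  2.8   0.89 -2.43] [ 0.21 -0.02  2.41  3.21  0.64 -1.62]
side -1 al 80 be 30 sg 1 f -1 clr [38.  0.] [-0.53 -0.05  2.58  2.8   0.89 -2.43] [ 0.19  0.91  1.1   0.03  2.53 -1.54]
side -1 al 80 be 30 sg -1 f 1 clr [38.  0.] [-0.53 -0.05  2.58  2.8   0.89  0.71] [ 0.21 -0.02  2.41  3.21  0.64  1.52]
side -1 al 80 be 30 sg -1 f -1 clr [38.  0.] [-0.53 -0.05  2.58  2.8   0.89  0.71] [0.19 0.91 1.1  0.03 2.53 1.6 ]
real	1m6.677s
user	1m6.951s
sys	0m0.132s
```

```bash
cat > plan.py <<'E'
from srch import *
AL,BE=np.radians(28),np.radians(22)
def graspR(sg=-1): return pick(AL,BE,sg=sg)[1]
def tcp(g): return g+graspR()[:,2]*.005
g1=C+u*(.055-.012)+v*(-.002); g1[2]=.043
E
python3 - <<'E'
from plan import *
Rg=graspR();print(Rg.round(3))
pre=tcp(g1)-Rg[:,2]*.085+[0,0,.01];via=np.array([.60,.0,.26])
for nm,p in(('pre',pre),('grasp',tcp(g1)),('lift',tcp(pick(AL,BE,a=.012,b=-.002)[2]+[0,0,.003]))):print(nm,(p*1000).round(1),ik(p,Rg,8,q0=np.array([0,.5,1.7,-.9,1.8,-.9]))[0].round(2))
p,r,s=tool();p1=p+[.0,.0,.19]
def path(pa,ra,pb,rb,q,n=10):
    d=(ra.inv()*rb).as_rotvec()
    for t in np.linspace(0,1,n):
        x=ik(pa+t*(pb-pa),(ra*R.from_rotvec(t*d)).as_matrix(),1,q0=q)
        if not x: print('fail',t);return q
        q=x[0];print(q.round(2))
    return q
q=path(p1,r,via,R.from_matrix(Rg),s['joint_pos']);
path(via,R.from_matrix(Rg),pre,R.from_matrix(Rg),q,4)
goto(via*1000,Rm=Rg)
E
```

```text
[[-0.827  0.043 -0.56 ]
 [ 0.534  0.372 -0.759]
 [ 0.176 -0.927 -0.331]]
pre [550.8 -56.3  79.5] [ 0.1   0.63  1.52 -0.84  1.93 -0.91]
grasp [ 503.2 -120.9   41.3] [ 0.01  0.6   1.65 -0.89  1.8  -0.88]
lift [ 502.3 -127.9   79.6] [-0.    0.53  1.67 -0.9   1.83 -0.92]
[-0.59 -0.11  1.73 -0.    1.51 -0.65]
[-0.48 -0.05  1.68 -0.12  1.59 -0.64]
[-0.38  0.02  1.63 -0.22  1.67 -0.65]
[-0.28  0.09  1.58 -0.32  1.75 -0.67]
[-0.19  0.16  1.53 -0.42  1.84 -0.7 ]
[-0.11  0.24  1.48 -0.51  1.92 -0.76]
[-0.03  0.31  1.44 -0.6   1.99 -0.82]
[ 0.04  0.39  1.4  -0.7   2.06 -0.91]
[ 0.1   0.46  1.36 -0.8   2.12 -1.01]
[ 0.17  0.52  1.33 -0.91  2.17 -1.13]
[ 0.17  0.52  1.33 -0.91  2.17 -1.13]
[ 0.15  0.54  1.41 -0.88  2.09 -1.05]
[ 0.12  0.58  1.47 -0.86  2.01 -0.98]
[ 0.1   0.63  1.52 -0.84  1.93 -0.91]
pos [ 506.7 -247.6   77. ] F [ 2.1 -2.4  2.1] w 0.352 g 0.0 t 9.95 q [-5.860e-01  7.300e-02  1.888e+00 -1.000e-03  1.179e+00 -6.460e-01]
translation [ 24.14  10.8  -18.32] rot [ 1.212 -0.432 -0.921]
```

Call:
{"method": "send_rows", "body": {"steps": [{"translation": [-1, 0, -5], "delta_rot": [0, 0, 0], "jaw": 2.4}, {"translation": [-1, 0, -10], "delta_rot": [0, 0, 0], "jaw": 2.4}, {"translation": [0, 0, -15], "delta_rot": [0, 0, 0], "jaw": 2.4}, {"translation": [24.1, 10.8, -18.3], "delta_rot": [1.212, -0.432, -0.921], "jaw": 2.4}, {"translation": [24.1, 10.8, -18.3], "delta_rot": [1.212, -0.432, -0.921], "jaw": 2.4}, {"translation": [24.1, 10.8, -18.3], "delta_rot": [1.212, -0.432, -0.921], "jaw": 2.4}, {"translation": [24.1, 10.8, -18.3], "delta_rot": [1.212, -0.432, -0.921], "jaw": 2.4}, {"translation": [24.1, 10.8, -18.3], "delta_rot": [1.212, -0.432, -0.921], "jaw": 2.4}]}}

```text
time: 10.75
tool_pos: [0.5945, -0.0125, 0.2561]
tool_rot: [-0.12, 0.481, 0.824, -0.275]
contact_force: [0.5, -0.8, -0.6]
gripper_width: 0.281
grasp_force: 0.0
```

```bash
python3 -c "
from plan import *
goto([600,0,260],Rm=graspR())
p,r,s=tool();print(np.abs(tfk(s['joint_pos'])[0]-p).max())
brass('scene')"
```

```text
pos [594.5 -12.5 256.1] F [ 0.5 -0.8 -0.6] w 0.281 g 0.0 t 10.75 q [ 0.004  0.296  1.401 -0.367  1.935 -0.555]
translation [ 0.77  0.67 -0.99] rot [ 0.634 -0.226 -0.48 ]
6.511687151378176e-06
scene 993 ((503.57086181640625, -159.7257537841797), (108.39856719970703, 61.76996612548828), 84.986328125) [[ 468. -211.]
 [ 530. -216.]
 [ 539. -108.]
 [ 478. -103.]]
```

```bash
python3 -c "
from plan import *
goto([551,-56,90],Rm=graspR())"
```

```text
pos [596.3  -3.7 251.4] F [-2.1  2.6 -1.2] w 0.281 g 0.0 t 10.8 q [ 0.017  0.308  1.396 -0.362  1.936 -0.556]
translation [-1.16  3.9  17.09] rot [ 0.631 -0.222 -0.465]
```

Call:
{"method": "send_rows", "body": {"steps": [{"translation": [-0.5, 2, 2], "delta_rot": [0.631, -0.222, -0.465], "jaw": 2.4}, {"translation": [-0.5, 2, 4], "delta_rot": [0.631, -0.222, -0.465], "jaw": 2.4}, {"translation": [-1.2, 3.9, 8], "delta_rot": [0.631, -0.222, -0.465], "jaw": 2.4}, {"translation": [-1.2, 3.9, 12], "delta_rot": [0.631, -0.222, -0.465], "jaw": 2.4}, {"translation": [-1.2, 3.9, 15], "delta_rot": [0.631, -0.222, -0.465], "jaw": 2.4}, {"translation": [-1.2, 3.9, 17.1], "delta_rot": [0.631, -0.222, -0.465], "jaw": 2.4}, {"translation": [-1.2, 3.9, 17.1], "delta_rot": [0.631, -0.222, -0.465], "jaw": 2.4}, {"translation": [-1.2, 3.9, 17.1], "delta_rot": [0.631, -0.222, -0.465], "jaw": 2.4}]}}

```text
time: 11.6
tool_pos: [0.5496, -0.0669, 0.0937]
tool_rot: [-0.231, 0.191, 0.795, -0.528]
contact_force: [0.4, 0.3, 1.0]
gripper_width: 0.278
grasp_force: 0.0
```

```bash
python3 -c "
from plan import *
goto(tcp(g1)*1000,Rm=graspR())
grab('wrist','f.png')"
```

```text
pos [549.6 -66.9  93.7] F [0.4 0.3 1. ] w 0.278 g 0.0 t 11.6 q [ 0.083  0.608  1.524 -0.848  1.933 -0.916]
translation [-0.01  2.58  8.45] rot [ 0.007 -0.011 -0.016]
```

View pics/f.png

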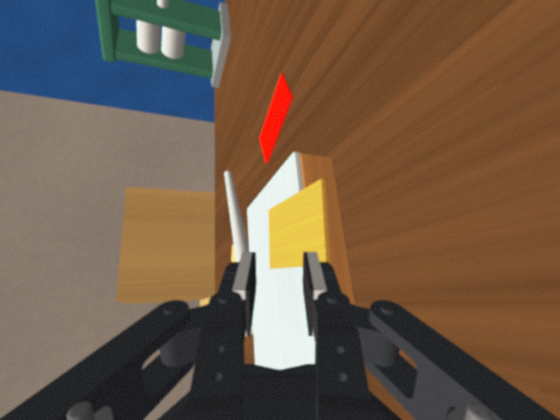

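The wrist view looks along the jaws. The brass end (270–325, 185–267) is ahead, with the lower finger on the right. The tool has to drop about 2.6 cm along its y before going forward.

Call:
{"method": "send_rows", "body": {"steps": [{"translation": [0, 1, 0], "delta_rot": [0.007, -0.011, -0.016], "jaw": 2.4}, {"translation": [0, 2, 0], "delta_rot": [0.007, -0.011, -0.016], "jaw": 2.4}, {"translation": [0, 2.6, 0], "delta_rot": [0.007, -0.011, -0.016], "jaw": 2.4}, {"translation": [0, 2.6, 1], "delta_rot": [0.007, -0.011, -0.016], "jaw": 2.4}, {"translation": [0, 2.6, 2], "delta_rot": [0.007, -0.011, -0.016], "jaw": 2.4}, {"translation": [0, 2.6, 3], "delta_rot": [0.007, -0.011, -0.016], "jaw": 2.4}, {"translation": [0, 2.6, 3.5], "delta_rot": [0.007, -0.011, -0.016], "jaw": 2.4}, {"translation": [0, 2.6, 3.5], "delta_rot": [0.007, -0.011, -0.016], "jaw": 2.4}]}}

```text
time: 12.45
tool_pos: [0.5303, -0.0841, 0.0577]
tool_rot: [-0.232, 0.181, 0.795, -0.53]
contact_force: [0.1, -0.4, -0.9]
gripper_width: 0.28
grasp_force: 0.0
```

```bash
python3 -c "
from plan import *
goto(tcp(g1)*1000,Rm=graspR())
f=grab('wrist');cv2.imwrite('pics/g.png',np.hstack([f['pixels'][150:400,150:420],cv2.resize(grab('side')['pixels'][200:320,260:400],(292,250))]))"
```

```text
pos [530.3 -84.1  57.7] F [ 0.1 -0.4 -0.9] w 0.28 g 0.0 t 12.45 q [ 0.063  0.627  1.577 -0.857  1.87  -0.89 ]
translation [-0.01  0.03  4.85] rot [-0.001 -0.     0.001]
```

View pics/g.png

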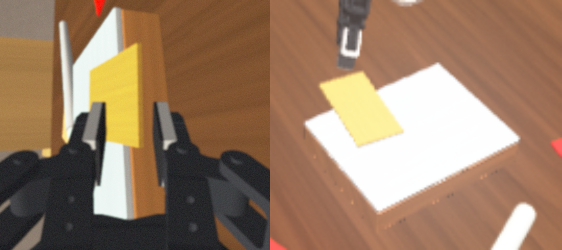

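The fingers now straddle the brass end, with one above and one below. Next I advance slowly.

Call:
{"method": "send_rows", "body": {"steps": [{"translation": [0, 0, 0.7], "delta_rot": [0, 0, 0], "jaw": 2.4}, {"translation": [0, 0, 1.4], "delta_rot": [0, 0, 0], "jaw": 2.4}, {"translation": [0, 0, 2.1], "delta_rot": [0, 0, 0], "jaw": 2.4}, {"translation": [0, 0, 2.8], "delta_rot": [0, 0, 0], "jaw": 2.4}, {"translation": [0, 0, 3.5], "delta_rot": [0, 0, 0], "jaw": 2.4}, {"translation": [0, 0, 4.1], "delta_rot": [0, 0, 0], "jaw": 2.4}, {"translation": [0, 0, 4.6], "delta_rot": [0, 0, 0], "jaw": 2.4}, {"translation": [0, 0, 4.8], "delta_rot": [0, 0, 0], "jaw": 2.4}]}}

```text
time: 13.35
tool_pos: [0.5038, -0.1202, 0.0418]
tool_rot: [-0.231, 0.181, 0.795, -0.53]
contact_force: [-0.2, -0.1, 0.1]
gripper_width: 0.289
grasp_force: 0.0
```

```bash
python3 -c "
from plan import *
goto([503.2,-120.9,71.3],Rm=graspR())
goto([502.3,-127.9,79.6],Rm=graspR())
brass('scene');f=grab('wrist');cv2.imwrite('pics/i.png',np.hstack([f['pixels'][150:400,150:420],cv2.resize(grab('side')['pixels'][200:320,260:400],(292,250))]))"
```

```text
pos [ 503.8 -120.2   41.8] F [-0.2 -0.1  0.1] w 0.289 g 0.0 t 13.35 q [ 0.011  0.602  1.653 -0.886  1.804 -0.877]
translation [ 0.54 -2.76 -0.89] rot [-0.     0.001  0.001]
pos [ 503.8 -120.2   41.8] F [-0.2 -0.1  0.1] w 0.289 g 0.0 t 13.35 q [ 0.011  0.602  1.653 -0.886  1.804 -0.877]
translation [ 0.38 -3.8  -0.58] rot [-0.     0.001  0.001]
scene 831 ((503.6421203613281, -159.9652099609375), (108.268310546875, 62.07713317871094), 84.74807739257812) [[ 468. -211.]
 [ 530. -217.]
 [ 540. -109.]
 [ 478. -103.]]
```

View pics/i.png

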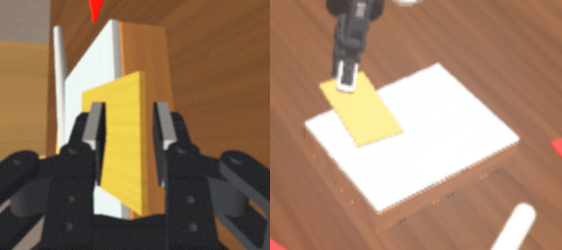

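The blank is still flat and the jaws straddle its overhanging end. Next I tip it up by the lower pad and then close.

Call:
{"method": "send_rows", "body": {"steps": [{"translation": [0.09, -0.46, -0.15], "delta_rot": [0, 0, 0], "jaw": 2.4}, {"translation": [0.18, -0.92, -0.3], "delta_rot": [0, 0, 0], "jaw": 2.4}, {"translation": [0.27, -1.38, -0.45], "delta_rot": [0, 0, 0], "jaw": 2.4}, {"translation": [0.36, -1.84, -0.6], "delta_rot": [0, 0, 0], "jaw": 2.4}, {"translation": [0.45, -2.3, -0.75], "delta_rot": [0, 0, 0], "jaw": 2.4}, {"translation": [0.54, -2.76, -0.9], "delta_rot": [0, 0, 0], "jaw": 2.4}, {"translation": [0.46, -3.3, -0.7], "delta_rot": [0, 0, 0], "jaw": 2.4}, {"translation": [0.38, -3.8, -0.6], "delta_rot": [0, 0, 0], "jaw": 2.4}]}}

```text
time: 14.3
tool_pos: [0.5029, -0.1276, 0.0803]
tool_rot: [-0.231, 0.181, 0.795, -0.53]
contact_force: [0.2, 0.6, -0.5]
gripper_width: 0.28
grasp_force: 0.5
```

Call:
{"method": "send_rows", "body": {"steps": [{"translation": [0, -0.2, 0], "delta_rot": [0, 0, 0], "jaw": 2.0}, {"translation": [0, -0.4, 0], "delta_rot": [0, 0, 0], "jaw": 1.6}, {"translation": [0, -0.4, 0], "delta_rot": [0, 0, 0], "jaw": 1.2}, {"translation": [0, -0.4, 0], "delta_rot": [0, 0, 0], "jaw": 0.8}, {"translation": [0, -0.4, 0], "delta_rot": [0, 0, 0], "jaw": 0.4}, {"translation": [0, -0.4, 0], "delta_rot": [0, 0, 0], "jaw": 0}, {"translation": [0, -0.4, 0], "delta_rot": [0, 0, 0], "jaw": 0}, {"translation": [0, -0.4, 0], "delta_rot": [0, 0, 0], "jaw": 0}]}}

```text
time: 15.1
tool_pos: [0.5026, -0.1288, 0.0834]
tool_rot: [-0.231, 0.181, 0.795, -0.53]
contact_force: [-0.1, 0.2, -1.0]
gripper_width: 0.018
grasp_force: 59.2
```

```bash
python3 -c "
from plan import *
goto([502,-120,150],Rm=graspR())
a=cv2.resize(grab('side')['pixels'][200:320,260:400],(292,250));f=grab('scene')['pixels'][150:290,90:230];w=grab('wrist')['pixels'][150:400,150:420]
cv2.imwrite('pics/j.png',np.hstack([w,a,cv2.resize(f,(238,250))]))"
```

```text
pos [ 502.6 -128.8   83.4] F [-0.1  0.2 -1. ] w 0.018 g 59.2 t 15.1 q [-0.002  0.525  1.674 -0.907  1.831 -0.929]
translation [ 1.7  -5.85 -2.84] rot [-0.     0.001  0.001]
```

View pics/j.png

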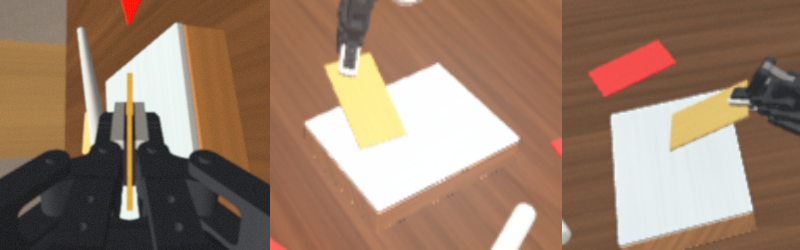

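```bash
cat >> plan.py <<'E'
def path(pa,ra,pb,rb,q,n=8):
    d=(ra.inv()*rb).as_rotvec()
    for t in np.linspace(0,1,n):
        x=ik(pa+t*(pb-pa),(ra*R.from_rotvec(t*d)).as_matrix(),1,q0=q)
        if not x: print('fail',t);return q
        q=x[0];print(q.round(2))
    return q
E
python3 - <<'E'
from plan import *
t=place(AL,-1,1,1,a=.012,b=-.002);print('final tcp',(t[0]*1000).round(1),t[1].round(3))
p,r,s=tool();h=t[0]+[0,-.04,.11]
a=p+[0,.02,.1];q=ik(a,r.as_matrix(),1,q0=s['joint_pos'])[0]
path(a,r,h,R.from_matrix(t[1]),q)
goto(a*1000);goto(h*1000,Rm=t[1])
E
```

```text
final tcp [562.7 187.3 107.6] [[-0.87  -0.17  -0.463]
 [-0.15   0.986 -0.08 ]
 [ 0.469  0.    -0.883]]
[ 0.03  0.37  1.67 -0.93  1.95 -1.04]
[ 0.07  0.33  1.65 -0.81  1.93 -1.14]
[ 0.09  0.3   1.62 -0.68  1.92 -1.23]
[ 0.11  0.28  1.59 -0.56  1.91 -1.31]
[ 0.12  0.27  1.56 -0.43  1.9  -1.39]
[ 0.13  0.26  1.52 -0.29  1.9  -1.47]
[ 0.13  0.27  1.49 -0.16  1.89 -1.54]
[ 0.14  0.28  1.46 -0.02  1.89 -1.61]
pos [ 502.7 -128.8   83.5] F [ 0.6 -1.  -1.8] w 0.019 g 59.2 t 15.25 q [-0.002  0.525  1.674 -0.907  1.831 -0.929]
translation [ 2.83 -8.53 -4.83] rot [0. 0. 0.]
pos [ 502.7 -128.8   83.5] F [ 0.6 -1.  -1.8] w 0.019 g 59.2 t 15.25 q [-0.002  0.525  1.674 -0.907  1.831 -0.929]
translation [ 12.1   -1.89 -28.77] rot [-0.923 -0.169 -0.774]
```

Call:
{"method": "send_rows", "body": {"steps": [{"translation": [0.4, -1.2, -0.7], "delta_rot": [0, 0, 0], "jaw": 0}, {"translation": [0.8, -2.4, -1.4], "delta_rot": [0, 0, 0], "jaw": 0}, {"translation": [1.2, -3.6, -2.1], "delta_rot": [0, 0, 0], "jaw": 0}, {"translation": [1.6, -4.9, -2.8], "delta_rot": [0, 0, 0], "jaw": 0}, {"translation": [2.0, -6.1, -3.5], "delta_rot": [0, 0, 0], "jaw": 0}, {"translation": [2.4, -7.3, -4.2], "delta_rot": [0, 0, 0], "jaw": 0}, {"translation": [2.8, -8.5, -4.8], "delta_rot": [0, 0, 0], "jaw": 0}, {"translation": [2.8, -8.5, -4.8], "delta_rot": [0, 0, 0], "jaw": 0}]}}

```text
time: 16.05
tool_pos: [0.5038, -0.1088, 0.1858]
tool_rot: [-0.229, 0.182, 0.796, -0.53]
contact_force: [0.6, -0.1, -1.9]
gripper_width: 0.019
grasp_force: 59.2
```

```bash
python3 - <<'E'
from plan import *
t=place(AL,-1,1,1,a=.012,b=-.002);goto((t[0]+[0,-.04,.11])*1000,Rm=t[1])
E
```

```text
pos [ 503.8 -108.8  185.8] F [ 0.6 -0.1 -1.9] w 0.019 g 59.2 t 16.05 q [ 0.029  0.369  1.672 -0.926  1.945 -1.041]
translation [  9.31   6.85 -23.82] rot [-0.923 -0.165 -0.776]
```

Call:
{"method": "send_rows", "body": {"steps": [{"translation": [0.7, 0.5, -1.7], "delta_rot": [-0.066, -0.012, -0.055], "jaw": 0}, {"translation": [1.4, 1.0, -3.6], "delta_rot": [-0.138, -0.025, -0.116], "jaw": 0}, {"translation": [2.1, 1.5, -5.4], "delta_rot": [-0.208, -0.037, -0.175], "jaw": 0}, {"translation": [2.8, 2.1, -7.1], "delta_rot": [-0.277, -0.05, -0.233], "jaw": 0}, {"translation": [3.5, 2.6, -8.9], "delta_rot": [-0.346, -0.062, -0.291], "jaw": 0}, {"translation": [4.2, 3.1, -10.7], "delta_rot": [-0.415, -0.074, -0.349], "jaw": 0}, {"translation": [4.9, 3.6, -12.5], "delta_rot": [-0.485, -0.087, -0.407], "jaw": 0}, {"translation": [5.6, 4.1, -14.3], "delta_rot": [-0.554, -0.099, -0.466], "jaw": 0}]}}

```text
time: 16.85
tool_pos: [0.538, 0.0454, 0.202]
tool_rot: [-0.25, 0.024, 0.939, -0.235]
contact_force: [0.5, -0.2, -1.8]
gripper_width: 0.02
grasp_force: 59.1
```

```bash
python3 - <<'E'
from plan import *
t=place(AL,-1,1,1,a=.012,b=-.002);goto((t[0]+[0,-.04,.11])*1000,Rm=t[1])
E
```

```text
pos [538.   45.4 202. ] F [ 0.5 -0.2 -1.8] w 0.02 g 59.1 t 16.85 q [ 0.126  0.268  1.553 -0.396  1.901 -1.411]
translation [ 0.2   8.17 -6.75] rot [-0.366 -0.07  -0.306]
```

Call:
{"method": "send_rows", "body": {"steps": [{"translation": [0, 1.6, -1.3], "delta_rot": [-0.073, -0.014, -0.061], "jaw": 0}, {"translation": [0.1, 3.3, -2.7], "delta_rot": [-0.146, -0.028, -0.122], "jaw": 0}, {"translation": [0.1, 4.9, -4], "delta_rot": [-0.22, -0.042, -0.184], "jaw": 0}, {"translation": [0.2, 6.5, -5.4], "delta_rot": [-0.293, -0.056, -0.245], "jaw": 0}, {"translation": [0.2, 8.2, -6.8], "delta_rot": [-0.366, -0.07, -0.306], "jaw": 0}, {"translation": [0.2, 8.2, -6.8], "delta_rot": [-0.366, -0.07, -0.306], "jaw": 0}, {"translation": [0.2, 8.2, -6.8], "delta_rot": [-0.366, -0.07, -0.306], "jaw": 0}, {"translation": [0.2, 8.2, -6.8], "delta_rot": [-0.366, -0.07, -0.306], "jaw": 0}]}}

```text
time: 17.65
tool_pos: [0.5626, 0.1464, 0.2171]
tool_rot: [-0.242, -0.081, 0.967, -0.023]
contact_force: [0.3, 0.1, -2.3]
gripper_width: 0.022
grasp_force: 59.1
```

```bash
cat > meas.py <<'E'
from plan import *
from collections import Counter
def plate(nm):
    """plate in the tool frame: in-plane outline (tool x,z) and normal offset"""
    f=grab(nm);w=cloud(f);hsv=cv2.cvtColor(f['pixels'],cv2.COLOR_BGR2HSV);p,r,s=tool()
    t=r.inv().apply((np.nan_to_num(w)-p).reshape(-1,3)).reshape(w.shape)*1000
    m=(hsv[...,0]>15)&(hsv[...,0]<35)&(hsv[...,1]>110)&(np.abs(t[...,1])<12)&(np.hypot(t[...,0],t[...,2])<130)
    Q=t[m]
    if len(Q)<50: print(nm,'few',len(Q));return f
    print(nm,len(Q),'tool y pct',np.percentile(Q[:,1],[5,50,95]).round(1))
    rc=cv2.minAreaRect(Q[:,[0,2]].astype(np.float32));print(rc,cv2.boxPoints(rc).round(1).tolist())
    W=w[m];print(' world z min/max',np.percentile(W[:,2],[1,99])*1000, 'tilt fit normal',np.linalg.svd(W-W.mean(0))[2][2].round(3) if len(W)<6000 else '')
    return f
E
python3 - <<'E'
from meas import *
goto([560,150,220]);fs=plate('scene');plate('side');fw=plate('wrist')
cv2.imwrite('pics/k.png',fw['pixels']);cv2.imwrite('pics/k2.png',fs['pixels'][100:280,290:470])
w=cloud(fw);z=w[...,2]
m=(np.hypot(w[...,0]-.562,w[...,1]-.217)<.085)&(z>.02)&(z<.1);print('rack pts wrist',m.sum())
if m.sum()>300: print(cv2.minAreaRect(w[m][:,:2].astype(np.float32)*1000))
E
```

```text
pos [562.6 146.4 217.1] F [ 0.3  0.1 -2.3] w 0.022 g 59.1 t 17.65 q [ 0.136  0.278  1.461 -0.021  1.892 -1.604]
translation [ 0.31  0.4  -0.17] rot [0. 0. 0.]
scene 670 tool y pct [-2.6 -1.6 -0.2]
((-26.684980392456055, 39.045616149902344), (62.42521286010742, 111.1280288696289), 30.179828643798828) [[-81.5999984741211, 71.4000015258789], [-25.700000762939453, -24.700000762939453], [28.200000762939453, 6.699999809265137], [-27.600000381469727, 102.80000305175781]]
 world z min/max [115.68632602 224.6360927 ] tilt fit normal [-0.175  0.985 -0.002]
side 486 tool y pct [-4.9 -2.1  0.3]
((-24.48063850402832, 37.825660705566406), (60.85848617553711, 112.6439437866211), 29.4689884185791) [[-78.69999694824219, 71.9000015258789], [-23.299999237060547, -26.200000762939453], [29.700000762939453, 3.799999952316284], [-25.700000762939453, 101.80000305175781]]
 world z min/max [117.23136969 222.73854195] tilt fit normal [ 0.16  -0.987 -0.001]
wrist 879 tool y pct [-1.7 -0.4  0.9]
((5.074650764465332, -10.025703430175781), (57.66400909423828, 26.670745849609375), 44.19168472290039) [[-24.899999618530273, -20.600000381469727], [-6.300000190734863, -39.70000076293945], [35.0, 0.5], [16.5, 19.600000381469727]]
 world z min/max [214.38985486 240.89768698] tilt fit normal [ 0.17  -0.984 -0.045]
rack pts wrist 6043
((559.5809326171875, 219.08438110351562), (80.19123840332031, 111.76242065429688), 9.443204879760742)
```

```bash
python3 - <<'E'
from meas import *
for nm in('wrist','scene'):
    f=load(nm);w=cloud(f);P=w[np.isfinite(w[...,2])]*1000
    e=np.array([562-20*0,217.]);d=P[:,:2]-[561,218]
    X=d@sx[:2];Y=d@sy[:2];Z=P[:,2]
    k_=(abs(X)<60)&(abs(Y)<38)&(Z>15)&(Z<80);X,Y,Z=X[k_],Y[k_],Z[k_]
    for lab,ys in(('Y<0',Y<-26),('Y>0',Y>26)):
        print(nm,lab,[(b,round(float(np.percentile(Z[ys&(X>=b)&(X<b+3)],90)),0)) for b in range(-57,57,3) if (ys&(X>=b)&(X<b+3)).sum()>3])
    t=Z>66;print('plates top: ',[(round(float(np.median(X[t&(X>a)&(X<a+25)])),1),t[(X>a)&(X<a+25)].sum()) for a in(-43,-13,17) if (t&(X>a)&(X<a+25)).any()],'Y range',np.percentile(Y[t],[2,98]).round(1))
f=load('wrist')
cv2.imwrite('pics/m.png',np.hstack([f['pixels'],cv2.resize(load('scene')['pixels'][130:260,310:385],(240,420))]))
E
```

```text
wrist Y<0 [(-57, 42.0), (-54, 46.0), (-51, 51.0), (-48, 54.0), (-45, 56.0), (-42, 54.0), (-39, 48.0), (-36, 45.0), (-27, 38.0), (-24, 46.0), (-21, 51.0), (-18, 55.0), (-15, 56.0), (-12, 54.0), (-9, 49.0), (-6, 44.0), (3, 40.0), (6, 46.0), (9, 51.0), (12, 55.0), (15, 56.0), (18, 53.0), (21, 49.0), (24, 44.0), (33, 41.0), (36, 47.0), (39, 51.0), (42, 55.0), (45, 56.0), (48, 53.0), (51, 49.0), (54, 44.0)]
wrist Y>0 [(33, 41.0), (36, 47.0), (39, 51.0), (42, 55.0), (45, 55.0), (48, 53.0), (51, 48.0), (54, 44.0)]
plates top:  [(0.3, np.int64(356)), (29.9, np.int64(434))] Y range [-23.   19.4]
scene Y<0 [(-57, 41.0), (-54, 49.0), (-51, 54.0), (-48, 56.0), (-45, 57.0), (-27, 42.0), (-24, 49.0), (-21, 52.0), (-18, 57.0), (3, 37.0), (6, 47.0), (33, 41.0), (36, 46.0)]
scene Y>0 [(-57, 44.0), (-54, 49.0), (-51, 54.0), (-48, 57.0), (-27, 45.0), (-24, 49.0), (-21, 52.0), (-18, 57.0), (3, 42.0), (6, 50.0), (9, 53.0), (12, 57.0), (15, 56.0), (33, 41.0), (36, 47.0), (39, 53.0), (42, 57.0)]
plates top:  [(-1.7, np.int64(74)), (28.5, np.int64(65))] Y range [-21.5  23. ]
```

View pics/m.png

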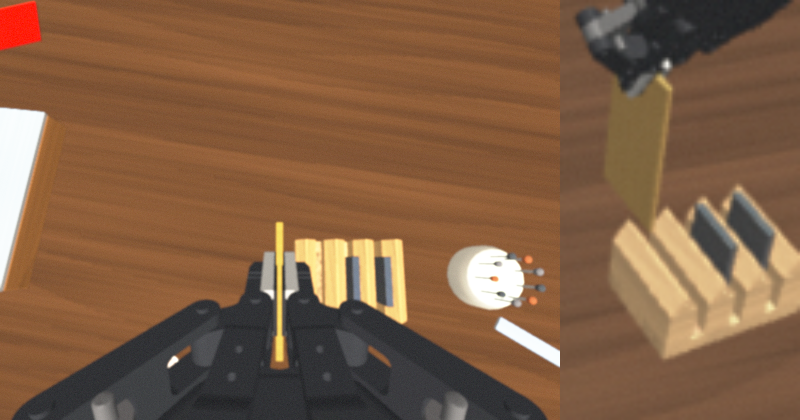

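The image shows the brass plate edge-on and upright in the jaws, left of the rack ridges at columns 310–400. The free slot is the leftmost one, between the ridges at about 310 and 335. The steel plates are at (353,280) and (384,280). Next I work out the aligned hover pose.

```bash
cat > fin.py <<'E'
from meas import *
import sys
AL=np.radians(29.9);psi=np.radians(9.6);sy=np.array([np.cos(psi),np.sin(psi),0]);sx=np.array([-np.sin(psi),np.cos(psi),0])
z=-(k*np.cos(AL)+sy*np.sin(AL));Rf=pose(z,np.cross(sy,k)*-1)
c=np.array([-.0256,0,.0384])
def tgt(bot): return np.array([.5664,.1891,bot+.055])-Rf@c
if __name__=='__main__':
    for b in map(float,sys.argv[1:]): print('bottom at',b,(tgt(b/1000)*1000).round(1));goto(tgt(b/1000)*1000,Rm=Rf)
E
python3 fin.py 85 40 16
```

```text
bottom at 85.0 [563.4 188.6 186.1]
pos [562.8 146.7 217.5] F [-0.3  0.5 -2.4] w 0.02 g 59.1 t 17.8 q [ 0.136  0.278  1.461 -0.02   1.892 -1.604]
translation [-2.14  4.13  2.4 ] rot [-0.004  0.032 -0.001]
bottom at 40.0 [563.4 188.6 141.1]
pos [562.8 146.7 217.5] F [-0.3  0.5 -2.4] w 0.02 g 59.1 t 17.8 q [ 0.136  0.278  1.461 -0.02   1.892 -1.604]
translation [-4.26  4.15  6.37] rot [-0.004  0.032 -0.001]
bottom at 16.0 [563.4 188.6 117.1]
pos [562.8 146.7 217.5] F [-0.3  0.5 -2.4] w 0.02 g 59.1 t 17.8 q [ 0.136  0.278  1.461 -0.02   1.892 -1.604]
translation [-5.38  4.16  8.49] rot [-0.004  0.032 -0.001]
```

Call:
{"method": "send_rows", "body": {"steps": [{"translation": [0, 1, 0], "delta_rot": [0, 0.01, 0], "jaw": 0}, {"translation": [0, 2.2, 0], "delta_rot": [-0.004, 0.032, -0.001], "jaw": 0}, {"translation": [0, 3.4, 0], "delta_rot": [-0.004, 0.032, -0.001], "jaw": 0}, {"translation": [-0.5, 4.1, 0.6], "delta_rot": [-0.004, 0.032, -0.001], "jaw": 0}, {"translation": [-1.2, 4.1, 1.4], "delta_rot": [-0.004, 0.032, -0.001], "jaw": 0}, {"translation": [-2.1, 4.1, 2.4], "delta_rot": [-0.004, 0.032, -0.001], "jaw": 0}, {"translation": [-2.1, 4.1, 2.4], "delta_rot": [-0.004, 0.032, -0.001], "jaw": 0}, {"translation": [-2.1, 4.1, 2.4], "delta_rot": [-0.004, 0.032, -0.001], "jaw": 0}]}}

```text
time: 18.6
tool_pos: [0.5632, 0.1881, 0.1857]
tool_rot: [-0.257, -0.081, 0.963, -0.021]
contact_force: [0.3, -0.3, -1.4]
gripper_width: 0.021
grasp_force: 59.1
```

```bash
python3 fin.py 85 45; python3 - <<'E'
from meas import *
f=plate('scene');w=cloud(f);p=w[np.isfinite(w[...,2])]*1000;hsv=cv2.cvtColor(f['pixels'],cv2.COLOR_BGR2HSV)
m=(hsv[...,0]>15)&(hsv[...,0]<35)&(hsv[...,1]>110);z=w[...,2]*1000
c=np.array([561,218])
X=((w[...,:2]*1000)-c)@sx[:2];Y=((w[...,:2]*1000)-c)@sy[:2]
s=m&(z>95)&(z<150)&(abs(X+30)<15)&(abs(Y)<45);print('plate X,Y in rack frame',s.sum(),np.median(X[s]),np.percentile(Y[s],[1,99]))
t=(z>66)&(z<76)&(abs(Y)<30)
for a in(-13,17): q=t&(X>a)&(X<a+25);print('steel',q.sum(),np.median(X[q]),np.percentile(X[q],[5,95]),np.percentile(Y[q],[2,98]))
E
```

```text
bottom at 85.0 [563.4 188.6 186.1]
pos [563.2 188.1 185.7] F [ 0.3 -0.3 -1.4] w 0.021 g 59.1 t 18.6 q [ 0.191  0.348  1.437  0.013  1.879 -1.546]
translation [-0.01  0.04 -0.05] rot [ 0.001 -0.001  0.   ]
bottom at 45.0 [563.4 188.6 146.1]
pos [563.2 188.1 185.7] F [ 0.3 -0.3 -1.4] w 0.021 g 59.1 t 18.6 q [ 0.191  0.348  1.437  0.013  1.879 -1.546]
translation [-2.01  0.04  3.42] rot [ 0.001 -0.001  0.   ]
scene 653 tool y pct [-2.6 -1.5 -0.2]
((-26.33649253845215, 40.067298889160156), (63.67156982421875, 113.3309555053711), 28.178302764892578) [[-81.19999694824219, 75.0], [-27.600000381469727, -24.899999618530273], [28.5, 5.199999809265137], [-25.0, 105.0999984741211]]
 world z min/max [ 84.01162633 192.48600093] tilt fit normal [ 0.171 -0.985 -0.002]
plate X,Y in rack frame 374 -31.234544009337046 [-29.45539048  30.77622489]
steel 44 -0.668767046449097 [-3.7252136   3.46165211] [-4.35542443 22.55252954]
steel 68 28.543201236448454 [26.34597871 33.25369378] [-21.55127973  22.76419016]
```

Call:
{"method": "send_rows", "body": {"steps": [{"translation": [-0.4, 0, 0.68], "delta_rot": [0, 0, 0], "jaw": 0}, {"translation": [-0.8, 0, 1.37], "delta_rot": [0, 0, 0], "jaw": 0}, {"translation": [-1.2, 0, 2.05], "delta_rot": [0, 0, 0], "jaw": 0}, {"translation": [-1.6, 0, 2.74], "delta_rot": [0, 0, 0], "jaw": 0}, {"translation": [-2.0, 0, 3.42], "delta_rot": [0, 0, 0], "jaw": 0}, {"translation": [-2.2, 0, 3.76], "delta_rot": [0, 0, 0], "jaw": 0}, {"translation": [-2.4, 0, 4.1], "delta_rot": [0, 0, 0], "jaw": 0}, {"translation": [-2.4, 0, 4.1], "delta_rot": [0, 0, 0], "jaw": 0}]}}

```text
time: 19.45
tool_pos: [0.5637, 0.1887, 0.1387]
tool_rot: [-0.257, -0.081, 0.963, -0.021]
contact_force: [-0.7, -0.0, -2.5]
gripper_width: 0.02
grasp_force: 59.1
```

```bash
python3 fin.py 20 14
```

```text
bottom at 20.0 [563.4 188.6 121.1]
pos [563.7 188.7 138.7] F [-0.7 -0.  -2.5] w 0.02 g 59.1 t 19.45 q [ 0.192  0.392  1.463  0.013  1.807 -1.547]
translation [-0.85 -0.    1.54] rot [0.001 0.001 0.001]
bottom at 14.0 [563.4 188.6 115.1]
pos [563.7 188.7 138.7] F [-0.7 -0.  -2.5] w 0.02 g 59.1 t 19.45 q [ 0.192  0.392  1.463  0.013  1.807 -1.547]
translation [-1.15 -0.    2.06] rot [0.001 0.001 0.001]
```

No contact, and the blank is entering the straight part of the slot. I continue gently to about 18 mm.

Call:
{"method": "send_rows", "body": {"steps": [{"translation": [-0.15, 0, 0.26], "delta_rot": [0, 0, 0], "jaw": 0}, {"translation": [-0.3, 0, 0.53], "delta_rot": [0, 0, 0], "jaw": 0}, {"translation": [-0.45, 0, 0.8], "delta_rot": [0, 0, 0], "jaw": 0}, {"translation": [-0.6, 0, 1.06], "delta_rot": [0, 0, 0], "jaw": 0}, {"translation": [-0.75, 0, 1.33], "delta_rot": [0, 0, 0], "jaw": 0}, {"translation": [-0.85, 0, 1.54], "delta_rot": [0, 0, 0], "jaw": 0}, {"translation": [-0.95, 0, 1.7], "delta_rot": [0, 0, 0], "jaw": 0}, {"translation": [-0.95, 0, 1.7], "delta_rot": [0, 0, 0], "jaw": 0}]}}

```text
time: 20.25
tool_pos: [0.5636, 0.1886, 0.1195]
tool_rot: [-0.257, -0.081, 0.963, -0.021]
contact_force: [0.9, 0.5, -1.3]
gripper_width: 0.016
grasp_force: 59.1
```

Call:
{"method": "send_rows", "body": {"steps": [{"translation": [-0.05, 0, 0.08], "delta_rot": [0, 0, 0], "jaw": 0}, {"translation": [-0.05, 0, 0.08], "delta_rot": [0, 0, 0], "jaw": 0}, {"translation": [-0.1, 0, 0.17], "delta_rot": [0, 0, 0], "jaw": 0}, {"translation": [-0.1, 0, 0.17], "delta_rot": [0, 0, 0], "jaw": 0}, {"translation": [-0.12, 0, 0.21], "delta_rot": [0, 0, 0], "jaw": 0}, {"translation": [-0.15, 0, 0.25], "delta_rot": [0, 0, 0], "jaw": 0}, {"translation": [-0.15, 0, 0.25], "delta_rot": [0, 0, 0], "jaw": 0}, {"translation": [-0.15, 0, 0.25], "delta_rot": [0, 0, 0], "jaw": 0}]}}

```text
time: 21.05
tool_pos: [0.5638, 0.1887, 0.1169]
tool_rot: [-0.256, -0.081, 0.963, -0.021]
contact_force: [0.7, -0.3, -1.5]
gripper_width: 0.022
grasp_force: 59.1
```

```bash
python3 fin.py 14;python3 -c "
from meas import *
plate('scene')"
```

```text
bottom at 14.0 [563.4 188.6 115.1]
pos [563.8 188.7 116.9] F [ 0.7 -0.3 -1.5] w 0.022 g 59.1 t 21.05 q [ 0.192  0.415  1.473  0.013  1.774 -1.547]
translation [-0.06 -0.    0.18] rot [0.001 0.001 0.001]
scene 434 tool y pct [-2.9 -1.5  0. ]
((-16.332368850708008, 29.921104431152344), (73.0298843383789, 101.49575805664062), 30.706266403198242) [[-73.5999984741211, 54.900001525878906], [-21.799999237060547, -32.400001525878906], [41.0, 4.900000095367432], [-10.899999618530273, 92.19999694824219]]
 world z min/max [ 35.72262612 125.68074206] tilt fit normal [ 0.17  -0.985 -0.008]
```

Call:
{"method": "send_rows", "body": {"steps": [{"translation": [-0.05, 0, 0.08], "delta_rot": [0, 0, 0], "jaw": 0}, {"translation": [-0.05, 0, 0.08], "delta_rot": [0, 0, 0], "jaw": 0}, {"translation": [-0.07, 0, 0.12], "delta_rot": [0, 0, 0], "jaw": 0}, {"translation": [-0.07, 0, 0.12], "delta_rot": [0, 0, 0], "jaw": 0}, {"translation": [-0.09, 0, 0.16], "delta_rot": [0, 0, 0], "jaw": 0}, {"translation": [-0.09, 0, 0.16], "delta_rot": [0, 0, 0], "jaw": 0}, {"translation": [-0.09, 0, 0.16], "delta_rot": [0, 0, 0], "jaw": 0}, {"translation": [-0.09, 0, 0.16], "delta_rot": [0, 0, 0], "jaw": 0}]}}

```text
time: 21.9
tool_pos: [0.5638, 0.1887, 0.1157]
tool_rot: [-0.256, -0.081, 0.963, -0.021]
contact_force: [-1.9, -0.3, 4.7]
gripper_width: 0.021
grasp_force: 59.7
```

The floor contact is felt (vertical force up by about 6 N). I open slowly so the blank settles gently.

Call:
{"method": "send_rows", "body": {"steps": [{"translation": [0, 0, 0], "delta_rot": [0, 0, 0], "jaw": 0.4}, {"translation": [0, 0, 0], "delta_rot": [0, 0, 0], "jaw": 0.6}, {"translation": [0, 0, 0], "delta_rot": [0, 0, 0], "jaw": 0.9}, {"translation": [0, 0, 0], "delta_rot": [0, 0, 0], "jaw": 1.2}, {"translation": [0, 0, 0], "delta_rot": [0, 0, 0], "jaw": 1.6}, {"translation": [0, 0, 0], "delta_rot": [0, 0, 0], "jaw": 2.0}, {"translation": [0, 0, 0], "delta_rot": [0, 0, 0], "jaw": 2.5}, {"translation": [0, 0, 0], "delta_rot": [0, 0, 0], "jaw": 3.0}]}}

```text
time: 22.7
tool_pos: [0.5638, 0.1887, 0.115]
tool_rot: [-0.256, -0.081, 0.963, -0.021]
contact_force: [0.5, 0.4, 0.1]
gripper_width: 0.351
grasp_force: 0.0
```

Call:
{"method": "send_rows", "body": {"steps": [{"translation": [0, 0, 0], "delta_rot": [0, 0, 0], "jaw": 3.5}, {"translation": [0, 0, 0], "delta_rot": [0, 0, 0], "jaw": 4.0}, {"translation": [0, 0, 0], "delta_rot": [0, 0, 0], "jaw": 4.5}, {"translation": [0, 0, 0], "delta_rot": [0, 0, 0], "jaw": 5.0}, {"translation": [0, 0, 0], "delta_rot": [0, 0, 0], "jaw": 5.0}, {"translation": [0, 0, 0], "delta_rot": [0, 0, 0], "jaw": 5.0}, {"translation": [0, 0, 0], "delta_rot": [0, 0, 0], "jaw": 5.0}, {"translation": [0, 0, 0], "delta_rot": [0, 0, 0], "jaw": 5.0}]}}

```text
time: 23.5
tool_pos: [0.5638, 0.1887, 0.1151]
tool_rot: [-0.256, -0.081, 0.963, -0.021]
contact_force: [0.3, -0.3, -0.2]
gripper_width: 0.586
grasp_force: 0.0
```

```bash
cat > chk.py <<'E'
from meas import *
c=np.array([561,218])
for nm in('scene','wrist'):
    f=grab(nm);w=cloud(f);hsv=cv2.cvtColor(f['pixels'],cv2.COLOR_BGR2HSV);z=w[...,2]*1000
    X=((w[...,:2]*1000)-c)@sx[:2];Y=((w[...,:2]*1000)-c)@sy[:2]
    m=(hsv[...,0]>15)&(hsv[...,0]<35)&(hsv[...,1]>110)&(z>62)&(z<140)&(abs(X+30)<28)&(abs(Y)<45)
    if m.sum()<20: print(nm,'few',m.sum());continue
    print(nm,m.sum(),'top z',np.percentile(z[m],[95,99.5]),'Y',np.percentile(Y[m],[1,99]),'X lo/hi',[np.median(X[m&(z>a)&(z<a+12)]).round(1) for a in(65,90,112)])
p,r,s=tool();print(p*1000,s['contact_force'].round(1),s['gripper_width'],s['time'])
E
python3 chk.py
```

```text
scene 289 top z [120.13099633 123.81355856] Y [-21.88895298  32.17913689] X lo/hi [np.float64(-30.6), np.float64(-30.6), np.float64(-30.4)]
wrist 963 top z [123.39247564 128.41079372] Y [-29.77899325  29.03635584] X lo/hi [np.float64(nan), np.float64(nan), np.float64(-29.3)]
[563.79834935 188.65248094 115.05819127] [-0.6  0.   0.4] 0.588179599908392 23.6
  return _methods._mean(a, axis=axis, dtype=dtype,
  ret = ret.dtype.type(ret / rcount)
```

The blank stands upright with its top at 124 mm, as expected. I retreat along the fingers.

Call:
{"method": "send_rows", "body": {"steps": [{"translation": [0, 0, -1], "delta_rot": [0, 0, 0], "jaw": 5.0}, {"translation": [0, 0, -2.5], "delta_rot": [0, 0, 0], "jaw": 5.0}, {"translation": [0, 0, -4.5], "delta_rot": [0, 0, 0], "jaw": 5.0}, {"translation": [0, 0, -7], "delta_rot": [0, 0, 0], "jaw": 5.0}, {"translation": [0, 0, -10], "delta_rot": [0, 0, 0], "jaw": 5.0}, {"translation": [0, 0, -13], "delta_rot": [0, 0, 0], "jaw": 5.0}, {"translation": [0, 0, -15], "delta_rot": [0, 0, 0], "jaw": 5.0}, {"translation": [0, 0, -15], "delta_rot": [0, 0, 0], "jaw": 5.0}]}}

```text
time: 24.4
tool_pos: [0.6401, 0.2014, 0.2502]
tool_rot: [-0.252, -0.081, 0.964, -0.021]
contact_force: [-0.4, 0.2, 0.1]
gripper_width: 0.586
grasp_force: 0.0
```

Call:
{"method": "send_rows", "body": {"steps": [{"translation": [0, 0, 0], "delta_rot": [0, 0, 0], "jaw": 5.0}, {"translation": [0, 0, 0], "delta_rot": [0, 0, 0], "jaw": 5.0}, {"translation": [0, 0, 0], "delta_rot": [0, 0, 0], "jaw": 5.0}, {"translation": [0, 0, 0], "delta_rot": [0, 0, 0], "jaw": 5.0}, {"translation": [0, 0, 0], "delta_rot": [0, 0, 0], "jaw": 5.0}, {"translation": [0, 0, 0], "delta_rot": [0, 0, 0], "jaw": 5.0}, {"translation": [0, 0, 0], "delta_rot": [0, 0, 0], "jaw": 5.0}, {"translation": [0, 0, 0], "delta_rot": [0, 0, 0], "jaw": 5.0}]}}

```text
time: 25.2
tool_pos: [0.6373, 0.201, 0.2453]
tool_rot: [-0.256, -0.081, 0.963, -0.021]
contact_force: [-0.2, 0.2, -0.2]
gripper_width: 0.583
grasp_force: 0.0
```

```bash
python3 chk.py 2>/dev/null
```

```text
scene 419 top z [122.94936893 124.60394223] Y [-28.4380547   31.46089761] X lo/hi [np.float64(-30.9), np.float64(-30.8), np.float64(-30.7)]
wrist 277 top z [123.26514798 123.73457071] Y [-28.9902046   29.91199883] X lo/hi [np.float64(-28.7), np.float64(-28.8), np.float64(-29.7)]
[637.36401471 201.05525441 245.25622681] [-0.  -0.7 -0.5] 0.5852450272259817 25.3
```

```bash
python3 -c "
from plant import *
print(job_done())"
```

```text
the job is handed in; nothing more can be done
None
```

The job is handed in: the brass blank was slid to about a 39 mm overhang, lifted by that end, and set upright in the free rack slot, where the cameras show it standing fully down on its own (top at 124 mm) with the gripper clear, at about 25 s.

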